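Square a pack of spacer plates and gauge the gap beside it

TASK

Stack all the loose spacer plates flat in the squaring fixture and tap their edges until the pack is flush against both fences; only then gauge the gap that is left between the pack and the sprung brass shoe. Find the feeler blade that goes all the way down to the floor of that gap with a drag, pushing the shoe back a little (a loose one is too thin, a blocked one too thick), leave it standing there, and have the other blades back in their own slots of the rack, without disturbing the oil can.

Things in the scene. Friction and masses are not known exactly. Their poses are not given: they have to be found in the camera images.
- nest (a point): squaring fixture, fixed. Point: top of its base (the floor, 8 mm above the bench), centre of a seated plate; x to the back fence, y to the side fence. Fence faces: back x = +28 mm (y -38 to +48), side y = +48 mm (x -72 to +40), both 36 mm high. Base reaches x -88 to +44, y -109 to +81 mm; the front (-x) is open, so plates can be laid down round x = -40 mm and pushed home.
- gap (a point): floor of the gauged gap at the pack's -y edge: nest x = +14 mm, y = -48 mm (in the plane of the pack's edge), axes as nest. The gap runs from here towards -y to the brass shoe, 3 to 11 mm off (varies, not told). A blade goes in from above, its width along x and centred on this point, its thickness along y, so its middle is half its thickness towards -y; its round nose ends on the floor.
- shoe (a joint): sprung brass shoe, 22 mm wide in x, centred on the gap: 0 at rest, up to 0.004 m (hard stop) as it is pushed from the pack towards -y, with 1.6 N plus 0.4 N per mm. Its face is 1 to 18 mm above the floor; above it a ramp leans back 23 degrees up to 33 mm, so a blade's nose can push it back going down. Its fixed steel block behind is 24 mm high and ends about 60 mm beyond the pack's edge.
- rack_top (a point): wooden rack 48 x 156 x 66 mm, fixed. Point: centre of its top face, 66 mm above the bench. Three slots through it from above, in a row along its y: thin, middle, thick blade at y = -48, 0, +48 mm; each 25 mm long in x and 3 mm wider in y than its blade. A blade in its slot hangs by the underside of its handle on the rack's top, its handle centre 22 mm above this point.
- thin_grip (a point): the thin feeler blade (6 mm thick): a steel strip 20 mm wide (x) and 60 mm long with a round nose, hanging down from a wooden handle 32 mm (x) x 16 mm (y) x 44 mm (z). Point: centre of the handle, 82 mm above the nose; y is the direction of thickness, z up. 100 g. It starts upright in the first (-y) slot of the rack.
- middle_grip (a point): the middle feeler blade (9 mm thick): a steel strip 20 mm wide (x) and 60 mm long with a round nose, hanging down from a wooden handle 32 mm (x) x 16 mm (y) x 44 mm (z). Point: centre of the handle, 82 mm above the nose; y is the direction of thickness, z up. 100 g. It starts upright in the middle slot of the rack.
- thick_grip (a point): the thick feeler blade (12 mm thick): a steel strip 20 mm wide (x) and 60 mm long with a round nose, hanging down from a wooden handle 32 mm (x) x 16 mm (y) x 44 mm (z). Point: centre of the handle, 82 mm above the nose; y is the direction of thickness, z up. 100 g. It starts upright in the last (+y) slot of the rack.
- plate_1_mid (a point): steel spacer plate, 56 mm (x) x 96 mm (y) x 8 mm, 220 g or so, with two dark screw holes; all plates are alike. Point: its centre, 4 mm above its underside. It starts flat on the bench; it may be absent. Either way round will do in the fixture, its 96 mm length along the fixture's y.
- plate_2_mid (a point): steel spacer plate, 56 mm (x) x 96 mm (y) x 8 mm, 220 g or so, with two dark screw holes; all plates are alike. Point: its centre, 4 mm above its underside. It starts flat on the bench; it may be absent. Either way round will do in the fixture, its 96 mm length along the fixture's y.
- plate_3_mid (a point): steel spacer plate, 56 mm (x) x 96 mm (y) x 8 mm, 220 g or so, with two dark screw holes; all plates are alike. Point: its centre, 4 mm above its underside. It starts flat on the bench; it may be absent. Either way round will do in the fixture, its 96 mm length along the fixture's y.
- plate_4_mid (a point): steel spacer plate, 56 mm (x) x 96 mm (y) x 8 mm, 220 g or so, with two dark screw holes; all plates are alike. Point: its centre, 4 mm above its underside. It starts flat on the bench; it may be absent. Either way round will do in the fixture, its 96 mm length along the fixture's y.
- press (a point): tall blue lever press, fixed, of no use here: an obstacle at the left. Point: foot of its column on the bench. It stands about 0.47 m high with its lever, so pass round or over it.
- clamp (a point): small fixed toggle clamp with a red upright handle between the fixture and the rack, of no use here: an obstacle. Point: its foot on the bench. It is about 0.15 m high: carry things over it.
- oil_can: green oil can with a long spout, 68 x 85 x 176 mm, standing on the bench (origin under its base). Bystander: leave it alone.
There are look-alikes about, which are no part of the job. What is shaped like the part that bears plate_2_mid but purple is not meant.

How it is judged:
By the outcome, as a careful person would: the job done as asked, in the order asked, and still so for the second after the job is handed in, with the robot touching nothing.
Of plate_1, plate_2, plate_3, plate_4 only 3 to 4 are there at a start; the rules pass over those that are not, and their reading is None.
At some moment in a run one of plate_1, plate_2, plate_3, plate_4 may be knocked a few centimetres aside while the robot is not near it.
It also fails if it takes over 208 s, if anything falls off the work surface, if the arm or the gripper's body presses on something with over 40 N, if the wrist force passes 120 N, or if a joint passes its speed limit or range.

ROBOT

A 7-joint arm with a two-finger parallel gripper is mounted at the origin on a cart in front of the work surface, level with it; the furniture and walls round the work are solid. World frame = base frame: x ahead of the robot, y to its left, z up, the work surface at z = 0. Lengths are in mm, angles in rad, forces in N, time in s.
With the tool pointing down it reaches from about 425 to 875 mm from the base axis. Payload 4.7 kg.
Tool frame: the origin (TCP) lies midway between the tips of the shut fingers; the grasp point (between the pads) lies 19 mm behind it (r.grip_depth is the distance from the TCP to the grasp point, in mm); z points along the fingers, y is the line along which they close (so a half turn about z gives the same grasp; the last joint's range is limited). The gripper opens to 87 mm and grips with 3 to 60 N. Pads are 19 mm wide; open, the fingers measure 117 mm over their backs; the gripper's body (75 mm by 190 mm) begins 51 mm behind the grasp point.
Start: joints at [-1.299, 0.321, -0.07, 1.45, 0.023, 1.371, -0.057], TCP at [165.747, 628.533, 222.587] pointing down, gripper open.
Joint ranges: [-2.86, 2.86], [-0.3, 2.09], [-1.38, 1.24], [0.06, 2.45], [-1.56, 4.7], [0.09, 2.05], [-2.69, 2.69]. Speed limits (rad/s): [2.57, 2.57, 3.14, 3.14, 3.14, 3.14, 3.14].

INTERFACE

Orientations are given as a rotation vector (axis times angle).
In Python, from rig import r gives the robot as it stands.
- The arm moves only by the tool move_arm, never from a script. Its argument "commands" is a list of rows, each a list of 3 entries, a list of its own where there are three numbers: the shift along the world's x, y, z in mm, then the turn, a rotation vector about the world's x, y, z in rad, then the finger opening in mm, from 0 to 87. A call has 1 to 5 rows; each row is the pose to reach, as a shift and turn from the pose commanded when the call began; what a row does not reach only later rows make up. A row lasts 1/10 s, in which the tool goes at most 50 mm and 8.59 degrees, less where a joint would pass 70% of its speed; a pose out of reach is approached as far as the arm can. A call with a gripper value outside its range is refused whole. The fingers move at their own pace and stop on an object; "squeeze" is the grip in N (left out, the last holds). Time passes only in rows, so rows that repeat a pose let the fingers close. It gives the time, the measured TCP pose, the force, the opening and the grip force at its end, in the units of the state.
- r.get_obs(): the state, without advancing time (a new reading comes with each control period).
- r.read_camera(name): name is "scene" or "top" or "wrist"; returns a dict with "color" (420x560x3 uint8, red, green, blue), "z_map" (420x560 float32, mm along the optical axis (not along the pixel's ray), 0 where there is no reading), "fov_y" (degrees; the focal length in pixels is half the picture's height over the tangent of half this angle, whatever the lens; pixels are square), "cx", "cy" (the principal point, pixels), "k1" (the pictures are not rectified: a ray, as slopes to the right and down, at radius r is drawn at 1 + k1 r^2 times it, then the intrinsics apply), "view" (4x4, takes a point from world to camera coordinates). Camera axes: x right, y up, looking along -z (the intrinsics and any distortion apply to the point x, -y, -z); pixel columns grow to the right and rows downward; lengths in mm; the calibration is good to about 2 mm. A picture is of the moment at which its call begins.
- r.sign_off(): hands the job in; it is judged then, once.
The state is a dict: "time_s": time; "joint_positions": joint angles; "qd": joint speeds; "joint_efforts": joint torques, N m; "position": TCP position; "ee_rot": TCP orientation; "wrist_force": force on the tool from outside, world axes, zero at the start; "wrist_torque": the same for the moment, N m; "width": finger opening in mm; "finger_force": force on a finger pad.
Only numpy, scipy, OpenCV 4.12 (cv2) and the standard library are available. Lean on these libraries where they do the work, as an engineer would, in place of code of your own. Each camera call takes 0.05 s, during which the arm holds its last target. There are 200 camera calls.

## Working session

There is one attempt and no reset: what is moved stays moved. The work goes in short steps, Python scripts to look and compute and a tool call to move; the robot and the scene stay as the last step left them, time stands still between calls to the robot, and variables do not carry over. Pictures are saved under pics/ and viewed, at most 14 in all, crops included, and the job is handed in when it is done.

Besides the shell and the picture viewer there is one more tool, called after ">>>" as name(argument=value, ...), one argument or row to a line, values as JSON. move_arm: Moves the arm, as the interface text tells. Its arguments: {"type":"object","properties":{"commands":{"type":"array","items":{"type":"array"}},"squeeze":{"type":"number"}},"required":["commands"]}

```bash
ls; mkdir -p pics; cat > h.py <<'E'
from rig import r
import numpy as np, cv2
def snap(n,save=None):
    c=r.read_camera(n)
    if save: cv2.imwrite('pics/'+save,cv2.cvtColor(c['color'],cv2.COLOR_RGB2BGR))
    return c
def K(c):
    f=210/np.tan(np.radians(c['fov_y'])/2); return f
def rays(c,uv):
    uv=np.atleast_2d(np.array(uv,float)); f=K(c)
    d=(uv-[c['cx'],c['cy']])/f; s=d.copy()
    for _ in range(20): s=d/(1+c['k1']*(s**2).sum(1,keepdims=True))
    V=np.array(c['view']); R=V[:3,:3]; o=-R.T@V[:3,3]
    return o,np.c_[s[:,0],-s[:,1],-np.ones(len(s))]@R
def onz(c,uv,z):
    o,d=rays(c,uv); return o+d*((z-o[2])/d[:,2])[:,None]
def cloud(c):
    v,u=np.mgrid[0:420,0:560]; o,d=rays(c,np.c_[u.ravel(),v.ravel()])
    z=c['z_map'].ravel().astype(float); p=o+d*z[:,None]; p[z==0]=np.nan
    return p.reshape(420,560,3)
def proj(c,P):
    P=np.atleast_2d(P).astype(float);V=np.array(c['view']);q=P@V[:3,:3].T+V[:3,3]
    s=np.c_[q[:,0],-q[:,1]]/-q[:,2:]; s=s*(1+c['k1']*(s**2).sum(1,keepdims=True)); return s*K(c)+[c['cx'],c['cy']]
E
python3 - <<'E'
from h import *
for n in ('scene','top'):
    c=snap(n,n+'0.png'); print(n,c['fov_y'],c['k1'],np.round(np.linalg.inv(c['view'])[:3,3]))
    np.savez('pics/'+n+'0.npz',**c)
print(r.get_obs())
E
```

```text
pics
scene 52.75624746671061 -0.11322084256926557 [ 175. -520.  899.]
top 48.767317515473366 -0.1300959026886753 [ 449.   75. 1323.]
{'time_s': 0.1, 'joint_positions': array([-1.2988843 ,  0.32172711, -0.0700726 ,  1.45156531,  0.02256169,
        1.3708016 , -0.05690022]), 'qd': array([-0.00078821, -0.00044045, -0.00030673, -0.0036673 , -0.00091556,
        0.00057719,  0.00192187]), 'joint_efforts': array([ 1.94639892e-04, -4.92567658e+01, -4.05729879e-01, -3.13400817e+01,
       -6.41793455e-02,  3.94086423e-02,  6.05990590e-05]), 'position': array([165.64053767, 628.02058388, 221.57873261]), 'ee_rot': array([-4.03815188e-01, -3.11536909e+00,  2.68244173e-03]), 'wrist_force': array([-0.04278487, -0.20097977,  0.17135427]), 'wrist_torque': array([0.01825235, 0.01318678, 0.02657035]), 'finger_force': 0.0, 'width': 87.12370661807736}
```

View pics/scene0.png

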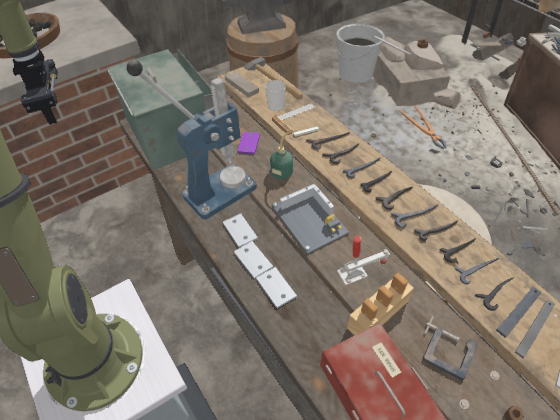

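View pics/top0.png

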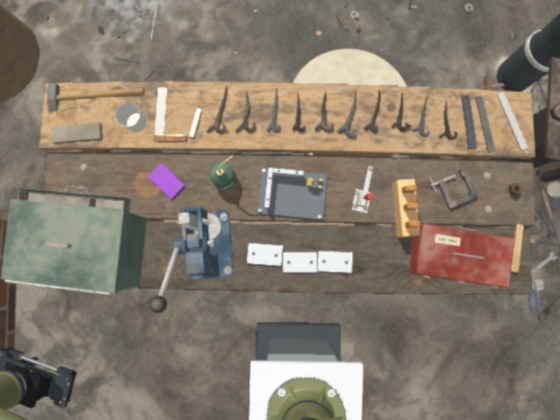

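Plates (white with two holes): top pixels (265,255), (300,262) and (335,262). The look-alikes are the purple plate at (166,181), the white strips at (160,110) and (195,122), and the grey slab at (77,132). Only the first three match. The fixture is at (293,193), the clamp at (365,190), the rack at (406,208), and the oil can at (222,175).

```bash
python3 - <<'E'
from h import *
c=dict(np.load('pics/top0.npz')); P=cloud(c)
img=c['color'].astype(int); mn=img.min(2); sp=img.max(2)-mn
m=((mn>150)&(sp<40)).astype(np.uint8)
n,l,st,ce=cv2.connectedComponentsWithStats(m,connectivity=4)
for i in range(1,n):
    if st[i,4]>150:
        v,u=np.where(l==i); w=onz(c,np.c_[u,v],8)
        q=P[v,u]; print('white',ce[i].round(),st[i,4],[np.round(x,2) for x in cv2.minAreaRect(w[:,:2].astype(np.float32))],'z',np.nanmedian(q[:,2]).round(1))
# fixture by depth region
x,y,z=P[...,0],P[...,1],P[...,2]
print('crop range', P[195,293], P[208,406],P[175,222])
R=np.zeros((420,560),bool);R[160:230,250:335]=1
for lo,hi in((4,13),(30,40)):
    k=R&(z>lo)&(z<hi); w=P[k]; print(lo,k.sum(),w.min(0).round(),w.max(0).round(),cv2.minAreaRect(w[:,:2].astype(np.float32)))
R[:]=0;R[165:250,385:430]=1
for lo,hi in((60,72),(100,118)):
    k=R&(z>lo)&(z<hi); w=P[k]
    print(lo,k.sum(),cv2.minAreaRect(w[:,:2].astype(np.float32)))
    n,l,st,ce=cv2.connectedComponentsWithStats(k.astype(np.uint8))
    for i in range(1,n):
        if st[i,4]>10: q=P[l==i]; print(st[i,4],cv2.minAreaRect(q[:,:2].astype(np.float32)),np.median(q[:,2]))
big=cv2.resize(cv2.cvtColor(c['color'],cv2.COLOR_RGB2BGR)[150:290,200:440],None,fx=3.3,fy=3.3,interpolation=cv2.INTER_CUBIC); cv2.imwrite('pics/crop0.png',big)
E
```

```text
white [154.   5.] 213 [array([1214.72,  488.74]), array([76.17, 67.42]), np.float64(49.4)] z -744.5
white [347.  69.] 1751 [array([1015.5 , -120.72]), array([320.61, 100.05]), np.float64(89.49)] z -84.2
white [160. 110.] 453 [array([870.94, 441.14]), array([ 30.97, 144.56]), np.float64(89.64)] z 24.0
white [512. 120.] 455 [array([ 871.36, -616.94]), array([188.07,  25.28]), np.float64(22.22)] z 28.1
white [132. 120.] 161 [array([840.94, 525.6 ]), array([31.27, 62.67]), np.float64(47.22)] z 23.9
white [363. 193.] 389 [array([ 650.69, -157.1 ]), array([ 45.81, 135.77]), np.float64(78.83)] z 35.3
white [276. 181.] 372 [array([668.39,  96.92]), array([ 80.11, 150.92]), np.float64(44.75)] z 42.2
white [213. 227.] 288 [array([526.16, 272.13]), array([91.06, 46.13]), np.float64(14.76)] z 40.3
white [300. 259.] 2128 [array([441.76,  24.17]), array([299.01,  72.74]), np.float64(85.29)] z 7.0
white [168. 271.] 182 [array([401.29, 396.99]), array([ 11.01, 139.98]), np.float64(73.16)] z 343.1
white [ 55. 286.] 250 [array([344.66, 730.87]), array([327.66,   8.7 ]), np.float64(85.61)] z 209.2
whit
[... 532 characters left out ...]
904296875, -275.5843505859375), (195.84388732910156, 57.321617126464844), 4.814811706542969)
748 ((576.7496337890625, -274.60797119140625), (187.84893798828125, 56.03541564941406), 4.814811706542969) 65.95105302054878
100 225 ((591.5782470703125, -270.7442626953125), (112.73186492919922, 34.239723205566406), 5.313833713531494)
75 ((639.2123413085938, -265.5661315917969), (16.086191177368164, 32.927642822265625), 3.4412178993225098) 108.45114122841642
76 ((591.15283203125, -270.53302001953125), (14.231090545654297, 33.94725036621094), 2.00111722946167) 109.2790877722507
74 ((543.1083374023438, -275.58258056640625), (13.64150619506836, 34.04008102416992), 0.8332958817481995) 109.35873055009336
```

View pics/crop0.png

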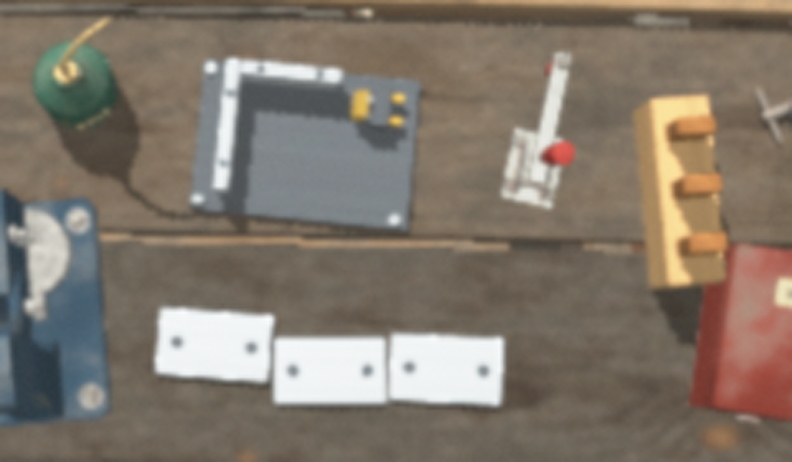

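The crop confirms three white plates with two holes each. The fixture has its back fence at world +x and its side fence at +y, with the brass shoe at crop (365,105). Next I'll work out exact poses and how much clearance the press needs.

```bash
cat >> h.py <<'E'
def plates(c,z=8,thr=150,amin=4):
    """centre & heading of plates from pairs of dark holes in white areas"""
    img=c['color'].astype(int); mn=img.min(2); sp=img.max(2)-mn
    m=((mn>thr)&(sp<40)).astype(np.uint8)
    cs,h=cv2.findContours(m,cv2.RETR_CCOMP,cv2.CHAIN_APPROX_NONE); out=[]
    for i,k in enumerate(cs):
        if h[0][i][3]>=0 and cv2.contourArea(k)>=amin and cv2.contourArea(cs[h[0][i][3]])>300:
            out.append(k.reshape(-1,2).mean(0))
    if not out: return [],[]
    H=onz(c,out,z)[:,:2]
    return np.array(out),H
E
python3 - <<'E'
from h import *
c=dict(np.load('pics/top0.npz')); P=cloud(c)
px,H=plates(c,8,150,1)
for a,b in zip(px,H): print(a.round(1),b.round(1))
# fixture corners from crop pixels
cr=np.array([[203,60],[420,80],[410,230],[190,208]])/3.3+[200,150]
print('base corners',onz(c,cr,8)[:,:2].round(1))
t=np.array([[229,59],[342,69],[342,81],[237,75],[226,188],[214,187]])/3.3+[200,150]
print('fence tops z44',onz(c,t,44)[:,:2].round(1))
s=dict(np.load('pics/scene0.npz')); Q=cloud(s).reshape(-1,3)
for A in (P.reshape(-1,3),Q):
    k=(A[:,1]>100)&(A[:,1]<480)&(A[:,0]>330)&(A[:,0]<640)&(A[:,2]>60); w=A[k]; print('press',w.min(0).round(),w.max(0).round())
    k=w[:,2]>380; print(w[k].min(0).round(),w[k].max(0).round()) if k.any() else 0
E
```

```text
[346. 262.] [ 437.6 -108.1]
[311. 262.] [435.9  -8.7]
[288.5 262. ] [434.7  55. ]
[323.5 261. ] [439.4 -44.1]
[276. 255.] [453.8  90.7]
[253. 253.] [458. 156.]
[356.1 205.5] [ 599.4 -135.7]
[358. 194.] [ 632.8 -141.1]
[394.  82.] [ 973.4 -250.2]
[392.  82.] [ 973.1 -244.1]
[369.  81.] [ 973.5 -174.7]
[399.  80.] [ 980.4 -265.6]
[387.  80.] [ 978.8 -229.1]
[301.  80.] [970.3  28. ]
[355.  79.] [ 978.3 -132.7]
[344.5  79. ] [ 977.2 -101.3]
[346.5  78. ] [ 980.6 -107.3]
[337.  78.] [979.7 -78.9]
[310.  78.] [977.3   1.4]
[307.  78.] [977.1  10.3]
[301.  78.] [976.6  28.1]
[324.  77.] [981.6 -40.2]
[299.  77.] [979.6  34.1]
[344.7  76.7] [ 984.4 -102. ]
[338.  76.] [986.  -81.9]
[307.  76.] [983.3  10.4]
[385.8  77. ] [ 988.  -225.6]
[337.  75.] [989.1 -78.9]
[311.  75.] [986.8  -1.5]
[309.  75.] [986.6   4.4]
[305.  75.] [986.3  16.3]
[398.  74.] [ 999.3 -262.9]
[336.  74.] [992.1 -75.9]
[312.  74.] [990.   -4.4]
[306.  74.] [989.5  13.4]
[302.5  74. ] [989.3  23.8]
[370.4  75. ] [ 992.8 -179.2]
[333.5  74. ] [991.9 -68.5]
[332.  73.] [994.9 -64. ]
[389.   72.5] [1002.9 -235.6]
[376.  7
[... 489 characters left out ...]
. -113.]
[314.4  67.7] [1010.   -11.4]
[357.  62.] [1032.5 -139.1]
[340.  60.] [1037.  -88.]
[360.  59.] [1042.4 -148.3]
[335.7  62.8] [1027.7  -75. ]
[335.  58.] [1042.9  -72.9]
[321.  58.] [1041.6  -30.9]
[376.  56.] [1054.1 -197. ]
[339.  54.] [1056.2  -85. ]
[337.  54.] [1056.  -79.]
[338.  53.] [1059.3  -82. ]
[339.  52.] [1062.6  -85. ]
[337.  52.] [1062.4  -79. ]
base corners [[701.9 137.8]
 [688.3 -51.9]
 [556.8 -44.6]
 [572.  145.8]]
fence tops z44 [[696.3 114. ]
 [689.7  18. ]
 [679.3  17.8]
 [682.6 106.9]
 [586.1 114. ]
 [586.7 124.1]]
press [339. 234.  60.] [589. 480. 458.]
[339. 293. 380.] [392. 323. 458.]
press [338. 234.  60.] [588. 480. 457.]
[338. 293. 381.] [393. 317. 457.]
```

>>> move_arm(
  commands=[
    [[-2,-11,46],[0,0,0],87],
    [[-5,-22,92],[0,0,0],87],
    [[-7,-33,138],[0,0,0],87],
    [[-10,-44,184],[0,0,0],87],
    [[-12,-55,230],[0,0,0],87],
  ],
)

```text
time_s: 0.6
position: [153.4, 572.7, 454.1]
ee_rot: [-0.403, -3.116, 0.001]
wrist_force: [-0.8, 1.4, -0.2]
width: 87.1
finger_force: 0.0
```

>>> move_arm(
  commands=[
    [[-2,-11,46],[0,0,0],87],
    [[-5,-22,92],[0,0,0],87],
    [[-8,-33,138],[0,0,0],87],
    [[-8,-33,138],[0,0,0],87],
  ],
)

```text
time_s: 1.0
position: [145.8, 538.4, 584.8]
ee_rot: [0.404, 3.113, 0.028]
wrist_force: [-0.2, -1.2, -1.8]
width: 87.0
finger_force: 0.0
```

>>> move_arm(
  commands=[
    [[45,-18,0],[0,0,-0.087],87],
    [[90,-37,0],[0,0,-0.175],87],
    [[134,-55,0],[0,0,-0.262],87],
    [[173,-85,0],[0,0,-0.349],87],
    [[212,-114,0],[0,0,-0.436],87],
  ],
)

```text
time_s: 1.5
position: [358.7, 423.7, 580.8]
ee_rot: [1.071, 2.949, 0.016]
wrist_force: [0.4, 0.3, 0.2]
width: 87.2
finger_force: 0.0
```

>>> move_arm(
  commands=[
    [[39,-30,0],[0,0,-0.087],87],
    [[69,-69,0],[0,0,-0.175],87],
    [[99,-108,0],[0,0,-0.262],87],
    [[128,-146,0],[0,0,-0.349],87],
    [[147,-191,0],[0,0,-0.436],87],
  ],
)

```text
time_s: 2.0
position: [505.7, 232.8, 579.9]
ee_rot: [1.683, 2.646, 0.013]
wrist_force: [0.8, -0.7, -0.2]
width: 87.0
finger_force: 0.0
```

>>> move_arm(
  commands=[
    [[19,-45,0],[0,0,-0.087],87],
    [[37,-90,0],[0,0,-0.175],87],
    [[25,-107,-45],[0,0,-0.262],87],
    [[13,-124,-90],[0,0,-0.349],87],
    [[1,-141,-135],[0,0,-0.436],87],
  ],
)

```text
time_s: 2.5
position: [504.9, 91.4, 444.3]
ee_rot: [2.215, 2.215, 0.013]
wrist_force: [0.5, 0.1, -0.1]
width: 87.1
finger_force: 0.0
```

>>> move_arm(
  commands=[
    [[-8,-11,-40],[0,0,0],87],
    [[-16,-22,-80],[0,0,0],87],
    [[-24,-34,-120],[0,0,0],87],
    [[-24,-34,-120],[0,0,0],87],
  ],
)

```text
time_s: 2.9
position: [476.3, 56.4, 319.8]
ee_rot: [2.217, 2.223, -0.004]
wrist_force: [0.2, -0.7, -0.3]
width: 87.0
finger_force: 0.0
```

```bash
python3 - <<'E'
from h import *
c=snap('wrist','w1.png'); np.savez('pics/w1.npz',**c)
o=r.get_obs(); print(o['position'],o['ee_rot'],o['joint_positions'],np.linalg.inv(c['view'])[:3,3])
from scipy.spatial.transform import Rotation as R
print(R.from_rotvec(o['ee_rot']).as_matrix().round(3))
E
```

```text
[479.30443586  58.1578355  324.34933168] [2.21295435 2.2221565  0.00688222] [-0.73172638 -0.10392303  0.51363067  1.70278386  0.05331818  1.52281319
 -0.2184709 ] [476.0284941  141.63713258 481.5458768 ]
[[-0.004  1.     0.007]
 [ 1.     0.004 -0.001]
 [-0.001  0.007 -1.   ]]
```

View pics/w1.png

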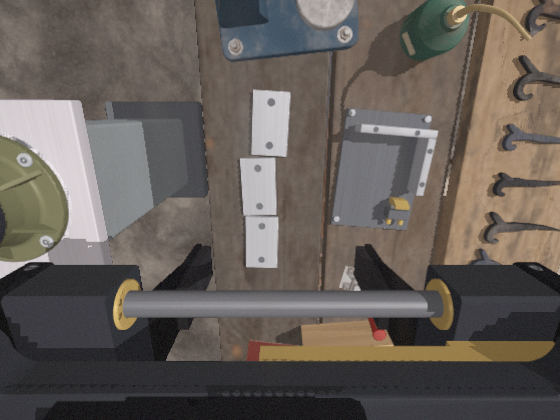

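Wrist view: plates at (270,123), (258,186) and (262,241). The fixture base corners are at about (350,111), (437,118), (411,229) and (332,222), and the shoe is at (398,207).

```bash
cat >> h.py <<'E'
def pl(c,z=8,roi=None,thr=140):
    img=c['color'].astype(int); mn=img.min(2); sp=img.max(2)-mn
    m=((mn>thr)&(sp<45)).astype(np.uint8)
    if roi: q=np.zeros_like(m); a,b,d,e=roi; q[b:e,a:d]=m[b:e,a:d]; m=q
    m=cv2.morphologyEx(cv2.morphologyEx(m,cv2.MORPH_CLOSE,np.ones((5,5))) if 0 else m,cv2.MORPH_OPEN,np.ones((3,3)))
    cs,_=cv2.findContours(m,cv2.RETR_EXTERNAL,cv2.CHAIN_APPROX_NONE)
    for k in cs:
        if cv2.contourArea(k)<300: continue
        w=onz(c,k.reshape(-1,2),z)[:,:2].astype(np.float32)
        (cx,cy),(a,b),t=cv2.minAreaRect(w)
        if a>b: a,b=b,a; t+=90
        # heading of the short side relative to world x
        t=(t+45)%180-45 if 0 else ((t+90)%180)-90
        print('rect c=(%.1f,%.1f) %.1fx%.1f ang %.1f px'%(cx,cy,a,b,t),k.reshape(-1,2).mean(0).round())
E
python3 - <<'E'
from h import *
c=dict(np.load('pics/w1.npz')); pl(c,8,(230,70,305,290)); pl(c,44,(330,90,450,230))
P=cloud(c); print('z',P[123,262],P[186,250],P[170,370],P[132,395])
g=cv2.cvtColor(c['color'],cv2.COLOR_RGB2BGR)
cv2.imwrite('pics/w1c.png',cv2.resize(g[85:245,225:455],None,fx=3.4,fy=3.4,interpolation=cv2.INTER_CUBIC))
E
```

```text
rect c=(438.4,-24.9) 59.1x195.9 ang 1.1 px [260. 212.]
rect c=(456.1,125.2) 56.2x96.1 ang -3.3 px [270. 122.]
rect c=(652.8,110.0) 26.4x88.9 ang 84.1 px [410. 133.]
z [443.79547123 126.21953168   8.19165154] [422.38484517  26.97470112   8.56756125] [616.92732827  53.93237071   7.01578536] [636.64672073 115.69628264  43.43489891]
```

View pics/w1c.png

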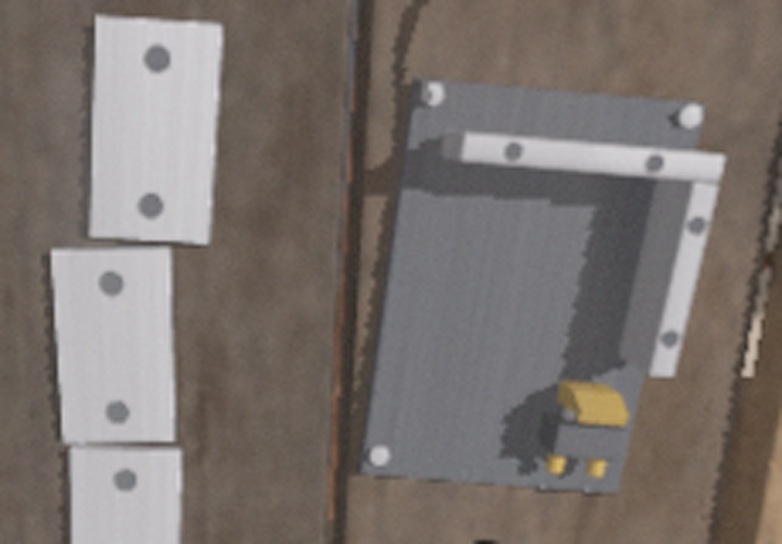

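```bash
python3 - <<'E'
from h import *
c=dict(np.load('pics/w1.npz')); f=lambda L,z:onz(c,np.array(L)/3.4+[225,85],z)[:,:2]
B=f([[417,80],[704,103],[615,493],[362,473]],8)
N=np.array([[-88,81],[44,81],[44,-109],[-88,-109]],float)
def fit(N,B):
    a=N-N.mean(0);b=B-B.mean(0);th=np.arctan2((a[:,0]*b[:,1]-a[:,1]*b[:,0]).sum(),(a*b).sum());R=np.array([[np.cos(th),-np.sin(th)],[np.sin(th),np.cos(th)]]);return th,R,B.mean(0)-R@N.mean(0)
th,R,t=fit(N,B);print(np.degrees(th),t,(B-(N@R.T+t)).round(1))
F=f([[463,158],[725,180],[691,183],[652,375]],44); print('fences in nest',((F-t)@R).round(1))
for h in ([[157,59],[150,206]],[[111,283],[117,412]]):
    w=f(h,8); print(w.mean(0),np.degrees(np.arctan2(-(w[0]-w[1])[0],(w[0]-w[1])[1])))
E
```

```text
-4.377163093536294 [654.18657867  61.526339  ] [[ 1.2 -1.3]
 [-1.3 -0.5]
 [-1.5  0.8]
 [ 1.6  1. ]]
fences in nest [[-70.2  49.6]
 [ 41.8  49.5]
 [ 27.7  47.1]
 [ 29.9 -37.3]]
[456.24702081 124.12868506] -3.3651945314233394
[436.29142707  24.20910686] 1.3690384255347374
```

>>> move_arm(
  commands=[
    [[-5,13,-46],[0,0,-0.012],87],
    [[-10,26,-92],[0,0,-0.024],87],
    [[-14,40,-138],[0,0,-0.036],87],
    [[-19,53,-184],[0,0,-0.048],87],
    [[-23,66,-230],[0,0,-0.058],87],
  ],
)

```text
time_s: 3.45
position: [461.9, 127.7, 98.4]
ee_rot: [2.271, 2.155, 0.024]
wrist_force: [0.4, 0.8, -0.1]
width: 87.4
finger_force: 0.0
```

>>> move_arm(
  commands=[
    [[0,0,-34],[0,0,0],87],
    [[0,0,-34],[0,0,0],87],
    [[0,0,-34],[0,0,0],87],
  ],
)

```text
time_s: 3.75
position: [461.1, 126.0, 64.9]
ee_rot: [2.271, 2.155, 0.017]
wrist_force: [1.1, 0.5, 1.7]
width: 87.2
finger_force: 0.0
```

```bash
python3 - <<'E'
from h import *
c=snap('wrist','w2.png'); np.savez('pics/w2.npz',**c)
o=r.get_obs(); print(o['position'],o['ee_rot'],o['time_s'])
pl(c,8)
E
```

```text
[461.67371317 126.01466439  65.60498844] [2.27130986 2.15422967 0.02050205] 3.8
rect c=(436.8,17.0) 35.3x67.5 ang -65.7 px [263. 340.]
rect c=(461.9,52.6) 6.2x251.1 ang 86.4 px [286. 305.]
rect c=(639.8,109.1) 26.6x98.3 ang 85.2 px [506. 233.]
rect c=(292.2,144.9) 41.2x68.8 ang -75.3 px [ 61. 205.]
rect c=(455.9,121.1) 55.9x104.3 ang -3.2 px [279. 228.]
rect c=(406.1,228.9) 21.2x21.5 ang -62.8 px [193.  90.]
rect c=(567.9,245.7) 21.9x24.2 ang 72.7 px [432.  48.]
rect c=(539.7,265.0) 20.7x72.1 ang 87.2 px [392.  13.]
```

View pics/w2.png

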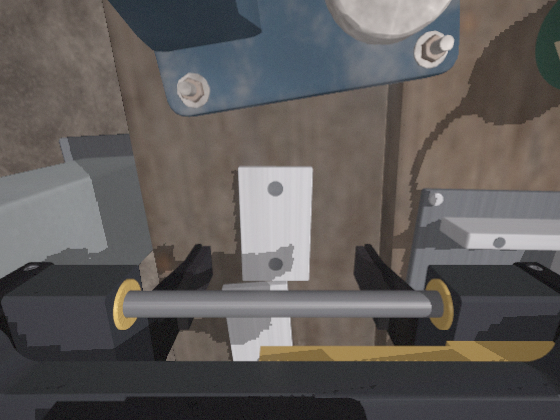

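The plate's long edges sit between the open fingers, at columns 239–311. Its centre is 5 mm in −x from the tool.

>>> move_arm(
  commands=[
    [[-5,-1,-35],[0,0,0],87],
    [[-5,-1,-55],[0,0,0],87],
    [[-5,-1,-61],[0,0,0],87],
    [[-5,-1,-61],[0,0,0],87],
  ],
)

```text
time_s: 4.2
position: [455.0, 124.3, 3.0]
ee_rot: [2.273, 2.155, 0.017]
wrist_force: [0.3, 0.5, -0.1]
width: 87.0
finger_force: 0.0
```

>>> move_arm(
  commands=[
    [[0,0,0],[0,0,0],45],
    [[0,0,0],[0,0,0],45],
    [[0,0,0],[0,0,0],45],
    [[0,0,0],[0,0,0],45],
    [[0,0,0],[0,0,0],45],
  ],
  squeeze=30,
)

```text
time_s: 4.7
position: [454.1, 124.0, 2.0]
ee_rot: [2.272, 2.155, 0.016]
wrist_force: [0.6, 0.6, 2.4]
width: 55.8
finger_force: 30.1
```

>>> move_arm(
  commands=[
    [[0,0,35],[0,0,0],45],
    [[0,0,70],[0,0,0],45],
    [[42,-16,70],[0,0,0],45],
    [[85,-33,70],[0,0,-0.008],45],
    [[128,-50,70],[0,0,-0.017],45],
  ],
)

```text
time_s: 5.2
position: [582.2, 73.9, 71.7]
ee_rot: [2.29, 2.138, 0.014]
wrist_force: [0.1, 0.6, -2.0]
width: 55.3
finger_force: 30.0
```

>>> move_arm(
  commands=[
    [[32,-12,0],[0,0,0],45],
    [[32,-12,0],[0,0,0],45],
    [[32,-12,0],[0,0,0],45],
  ],
)

```text
time_s: 5.5
position: [612.4, 61.1, 70.1]
ee_rot: [2.293, 2.136, 0.008]
wrist_force: [-0.2, -0.2, -3.6]
width: 55.1
finger_force: 30.0
```

```bash
python3 - <<'E'
from h import *
c=snap('wrist','w3.png'); np.savez('pics/w3.npz',**c)
o=r.get_obs(); print(o['position'],o['ee_rot'],o['time_s'],o['width'])
E
```

```text
[611.7008377   62.02560389  70.21677781] [2.29257078 2.13775269 0.00903828] 5.55 55.90502870148374
```

View pics/w3.png

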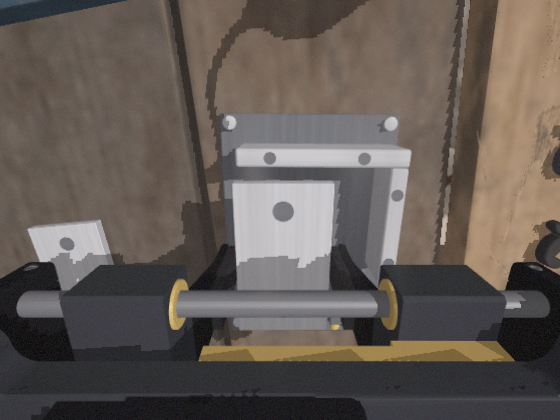

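```bash
python3 - <<'E'
from h import *
c=dict(np.load('pics/w3.npz'))
print('plate +y edge',onz(c,[[233,181],[333,180]],76).round(1)[:,:2])
print('fence side inner',onz(c,[[240,166],[408,165]],44).round(1)[:,:2])
print('fence back inner',onz(c,[[389,169],[382,255]],44).round(1)[:,:2])
P=cloud(c); print(P[155,300],P[215,390],P[200,260],P[250,300],P[170,225])
E
```

```text
plate +y edge [[589.2 113.2]
 [642.8 109.8]]
fence side inner [[589.2 115.8]
 [696.2 108.7]]
fence back inner [[684.1 107. ]
 [681.7  46. ]]
[627.57530424 120.14583248  45.01444603] [685.98667728  75.6672348   44.23321501] [602.65750324 101.59168112  76.18988663] [622.93430677  69.87878115  76.20418226] [572.05629095 107.7398489    7.66621101]
```

>>> move_arm(
  commands=[
    [[3,0,-35],[0,0,0],45],
    [[3,0,-54],[0,0,0],45],
    [[3,0,-59],[0,0,0],45],
    [[3,0,-59],[0,0,0],45],
  ],
)

```text
time_s: 5.95
position: [614.5, 62.8, 12.1]
ee_rot: [2.291, 2.139, 0.011]
wrist_force: [0.9, 0.6, -3.0]
width: 55.5
finger_force: 30.0
```

>>> move_arm(
  commands=[
    [[0,0,0],[0,0,0],80],
    [[0,0,0],[0,0,0],80],
    [[0,0,0],[0,0,0],80],
    [[0,0,30],[0,0,0],80],
    [[0,0,65],[0,0,0],80],
  ],
)

```text
time_s: 6.45
position: [615.3, 61.7, 77.4]
ee_rot: [2.292, 2.137, 0.009]
wrist_force: [1.0, -1.0, 0.5]
width: 78.8
finger_force: 0.0
```

>>> move_arm(
  commands=[
    [[-44,-9,20],[0,0,0.025],87],
    [[-88,-19,40],[0,0,0.05],87],
    [[-132,-28,60],[0,0,0.075],87],
    [[-175,-37,80],[0,0,0.1],87],
    [[-175,-37,80],[0,0,0.1],87],
  ],
)

```text
time_s: 6.95
position: [439.3, 24.2, 161.4]
ee_rot: [2.183, 2.248, 0.028]
wrist_force: [0.9, 0.7, 0.2]
width: 86.8
finger_force: 0.0
```

```bash
python3 - <<'E'
from h import *
c=snap('wrist','w4.png'); np.savez('pics/w4.npz',**c)
o=r.get_obs(); print(o['position'],o['ee_rot'],o['time_s'])
pl(c,8); pl(c,16,(300,0,560,420))
E
```

```text
[441.19628524  24.9963344  160.33615084] [2.18197468 2.24776051 0.02699704] 7.0
rect c=(482.9,-116.2) 8.8x288.4 ang -89.0 px [311. 305.]
rect c=(438.3,-10.4) 58.9x167.9 ang 1.6 px [278. 221.]
rect c=(720.1,58.9) 11.9x49.0 ang -4.3 px [539. 170.]
rect c=(620.2,57.4) 57.5x87.5 ang -3.9 px [449. 166.]
rect c=(669.3,117.7) 30.7x127.0 ang 75.8 px [512. 115.]
rect c=(166.8,29.1) 52.5x245.6 ang -14.0 px [ 15. 171.]
rect c=(544.5,-109.4) 8.6x155.4 ang -88.9 px [363. 305.]
rect c=(712.9,60.1) 11.6x47.8 ang -4.3 px [539. 170.]
rect c=(615.4,58.7) 56.1x85.3 ang -3.9 px [449. 166.]
rect c=(663.3,117.5) 29.9x123.8 ang 75.8 px [512. 115.]
```

View pics/w4.png

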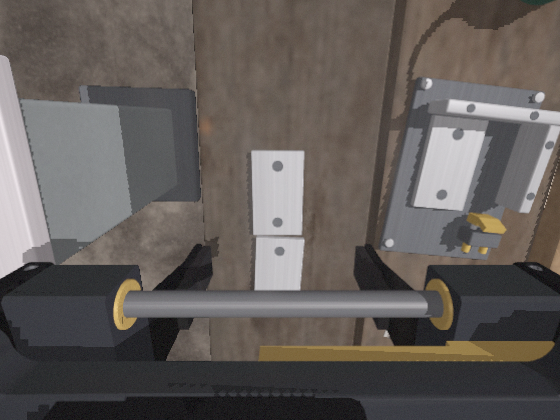

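Plate 1 lies flat in the fixture, about (449,166). Plate B's holes are at (277,166) and (277,222), and plate C is just below it.

```bash
python3 - <<'E'
from h import *
c=dict(np.load('pics/w4.npz')); pl(c,8,(230,130,320,233)); print(onz(c,[[277.5,166],[277.5,222],[280,251]],8).round(1))
E
```

```text
rect c=(436.0,27.1) 56.0x92.7 ang 1.3 px [277. 191.]
[[435.4  56.6   8. ]
 [437.   -7.1   8. ]
 [440.8 -43.1   8. ]]
```

>>> move_arm(
  commands=[
    [[-2,0,-48],[0,0,0],87],
    [[-4,0,-96],[0,0,0],87],
    [[-5,0,-135],[0,0,0],87],
    [[-5,0,-155],[0,0,0],87],
    [[-5,0,-155],[0,0,0],87],
  ],
)

```text
time_s: 7.5
position: [436.6, 24.0, 1.3]
ee_rot: [2.183, 2.248, 0.007]
wrist_force: [0.9, 0.7, -0.2]
width: 87.2
finger_force: 0.0
```

```bash
python3 - <<'E'
from h import *
o=r.get_obs(); print(o['position'],o['ee_rot'],o['wrist_force'])
E
```

```text
[436.56695582  23.98220955   1.32007019] [2.18314902 2.24763015 0.00738931] [ 0.86334098  0.72323866 -0.17052858]
```

>>> move_arm(
  commands=[
    [[0,0,0],[0,0,0],45],
    [[0,0,0],[0,0,0],45],
    [[0,0,0],[0,0,0],45],
    [[0,0,0],[0,0,0],45],
    [[0,0,35],[0,0,0],45],
  ],
  squeeze=30,
)

```text
time_s: 8.0
position: [432.6, 24.1, 34.6]
ee_rot: [2.184, 2.251, 0.001]
wrist_force: [0.2, 0.3, -0.4]
width: 55.0
finger_force: 0.0
```

>>> move_arm(
  commands=[
    [[0,0,40],[0,0,0],45],
    [[44,9,45],[0,0,-0.025],45],
    [[88,18,45],[0,0,-0.05],45],
    [[132,28,45],[0,0,-0.075],45],
    [[176,37,45],[0,0,-0.105],45],
  ],
)

```text
time_s: 8.5
position: [614.1, 63.1, 82.9]
ee_rot: [2.296, 2.131, 0.015]
wrist_force: [-0.2, -0.6, 0.7]
width: 45.0
finger_force: 0.0
```

>>> move_arm(
  commands=[
    [[0,0,0],[0,0,0],45],
    [[0,0,0],[0,0,0],45],
  ],
)

```text
time_s: 8.7
position: [612.2, 61.6, 81.3]
ee_rot: [2.296, 2.131, 0.009]
wrist_force: [-0.6, 0.2, 0.9]
width: 44.9
finger_force: 0.0
```

```bash
python3 - <<'E'
from h import *
c=snap('wrist','w5.png'); np.savez('pics/w5.npz',**c)
o=r.get_obs(); print(o['position'],o['ee_rot'],o['wrist_force'],o['width'])
E
```

```text
[611.43398694  61.27310965  81.78661486] [2.2969436  2.13075933 0.0099839 ] [-1.06012778 -1.17427999 -1.25831695] 44.961900699094045
```

The lift began before the fingers had closed, so the plate stayed behind. I'll go back and look.

>>> move_arm(
  commands=[
    [[-44,-9,10],[0,0,0.025],87],
    [[-88,-18,20],[0,0,0.05],87],
    [[-132,-28,30],[0,0,0.075],87],
    [[-175,-37,40],[0,0,0.1],87],
    [[-175,-37,40],[0,0,0.1],87],
  ],
)

```text
time_s: 9.25
position: [431.8, 24.3, 123.4]
ee_rot: [2.191, 2.247, 0.022]
wrist_force: [-0.0, 0.6, -0.1]
width: 76.9
finger_force: 0.0
```

```bash
python3 - <<'E'
from h import *
c=snap('wrist','w6.png'); np.savez('pics/w6.npz',**c)
o=r.get_obs(); print(o['position'],o['ee_rot'],o['wrist_force'],o['width'])
pl(c,8,(200,60,340,300)); px,H=plates(c,8,140,8); print(px.round(1)[:8],H.round(1)[:8])
E
```

```text
[434.74081524  25.04990447 123.5319057 ] [2.18944439 2.24521361 0.02370889] [-0.13399115  0.30524274 -0.43458572] 80.97869905108332
rect c=(437.3,1.8) 60.0x143.3 ang 1.6 px [286. 225.]
[[287.4 266.9]
 [284.  235. ]
 [284.  172.4]
 [471.5 204.1]
 [111.2 228.1]
 [110.7 225.3]
 [100.8 225.4]
 [115.  219.5]] [[ 4.398e+02 -4.300e+01]
 [ 4.352e+02 -6.900e+00]
 [ 4.335e+02  5.700e+01]
 [ 6.191e+02  2.980e+01]
 [ 2.629e+02 -3.200e+00]
 [ 2.629e+02 -2.000e-01]
 [ 2.531e+02 -5.000e-01]
 [ 2.679e+02  6.000e+00]]
```

>>> move_arm(
  commands=[
    [[0,0,-48],[0,0,0],87],
    [[0,0,-90],[0,0,0],87],
    [[0,0,-118],[0,0,0],87],
    [[0,0,-118],[0,0,0],87],
  ],
)

```text
time_s: 9.7
position: [437.0, 24.4, 2.6]
ee_rot: [2.188, 2.242, 0.01]
wrist_force: [0.1, -0.0, 0.8]
width: 86.7
finger_force: 0.0
```

>>> move_arm(
  commands=[
    [[0,0,0],[0,0,0],45],
    [[0,0,0],[0,0,0],45],
    [[0,0,0],[0,0,0],45],
    [[0,0,0],[0,0,0],45],
    [[0,0,0],[0,0,0],45],
  ],
  squeeze=30,
)

```text
time_s: 10.2
position: [436.7, 24.9, 4.6]
ee_rot: [2.188, 2.244, 0.013]
wrist_force: [-0.9, 0.2, 1.5]
width: 55.3
finger_force: 30.2
```

>>> move_arm(
  commands=[
    [[0,0,0],[0,0,0],45],
    [[0,0,5],[0,0,0],45],
    [[0,0,25],[0,0,0],45],
    [[0,0,60],[0,0,0],45],
    [[0,0,75],[0,0,0],45],
  ],
)

```text
time_s: 10.7
position: [439.0, 24.8, 82.0]
ee_rot: [2.186, 2.241, 0.019]
wrist_force: [0.3, -0.0, -1.8]
width: 55.0
finger_force: 30.0
```

>>> move_arm(
  commands=[
    [[44,9,0],[0,0,-0.025],45],
    [[88,18,0],[0,0,-0.05],45],
    [[132,28,0],[0,0,-0.075],45],
    [[176,37,0],[0,0,-0.1],45],
    [[176,37,0],[0,0,-0.1],45],
  ],
)

```text
time_s: 11.2
position: [618.0, 63.8, 77.8]
ee_rot: [2.291, 2.13, 0.012]
wrist_force: [-0.8, 0.3, -2.0]
width: 54.8
finger_force: 30.0
```

```bash
python3 - <<'E'
from h import *
c=snap('wrist','w7.png'); np.savez('pics/w7.npz',**c)
o=r.get_obs(); print(o['position'],o['ee_rot'],o['wrist_force'],o['width'])
E
```

```text
[614.84116335  62.31966319  77.89592407] [2.29342572 2.13107347 0.0085413 ] [-1.10041253  0.10324333 -2.23529984] 55.059612519843476
```

>>> move_arm(
  commands=[
    [[0,-1,-30],[0,0,0],45],
    [[0,-1,-50],[0,0,0],45],
    [[0,-1,-56],[0,0,0],45],
    [[0,-1,-57],[0,0,0],45],
    [[0,-1,-57],[0,0,0],45],
  ],
)

```text
time_s: 11.75
position: [613.6, 60.8, 23.6]
ee_rot: [2.296, 2.13, 0.015]
wrist_force: [-0.5, 0.1, -1.7]
width: 54.9
finger_force: 30.0
```

>>> move_arm(
  commands=[
    [[0,0,0],[0,0,0],80],
    [[0,0,0],[0,0,0],80],
    [[0,0,0],[0,0,0],80],
    [[0,0,0],[0,0,0],80],
    [[0,0,25],[0,0,0],80],
  ],
)

```text
time_s: 12.25
position: [610.6, 60.7, 44.9]
ee_rot: [2.299, 2.133, 0.004]
wrist_force: [0.8, 0.9, -0.0]
width: 78.8
finger_force: 0.0
```

>>> move_arm(
  commands=[
    [[0,0,40],[0,0,0],87],
    [[-40,-29,40],[0,0,0.025],87],
    [[-80,-58,40],[0,0,0.05],87],
    [[-120,-86,50],[0,0,0.075],87],
    [[-155,-115,60],[0,0,0.1],87],
  ],
)

```text
time_s: 12.75
position: [456.1, -55.3, 107.2]
ee_rot: [2.187, 2.245, 0.012]
wrist_force: [-0.2, -0.3, 1.6]
width: 87.1
finger_force: 0.0
```

>>> move_arm(
  commands=[
    [[-20,-22,0],[0,0,0],87],
    [[-20,-22,0],[0,0,0],87],
    [[-20,-22,0],[0,0,0],87],
  ],
)

```text
time_s: 13.05
position: [438.6, -76.1, 108.0]
ee_rot: [2.189, 2.241, 0.018]
wrist_force: [0.0, 0.8, 0.6]
width: 86.9
finger_force: 0.0
```

```bash
python3 - <<'E'
from h import *
c=snap('wrist','w8.png'); np.savez('pics/w8.npz',**c)
o=r.get_obs(); print(o['position'],o['ee_rot'],o['wrist_force'],o['width'])
pl(c,8,(200,60,340,300)); pl(c,24,(340,20,560,300)); px,H=plates(c,8,140,8); print(np.c_[px,H].round(1)[:8])
E
```

```text
[439.02829628 -75.65370246 107.86718092] [2.1870075  2.24263887 0.01597364] [0.35370071 0.31094339 0.56501378] 86.90653370673769
rect c=(438.9,-74.4) 56.0x96.3 ang -1.6 px [282. 204.]
rect c=(612.6,46.6) 56.0x67.1 ang -4.2 px [514.  66.]
[[ 279.8  239.7  437.9 -106.6]
 [ 283.5  174.4  439.8  -43. ]
 [  71.   181.5  250.4  -53.6]
 [  50.   172.6  233.7  -46. ]
 [  58.8  157.3  244.   -32.4]
 [  52.   158.4  238.   -33.5]
 [  61.7  154.7  247.   -30. ]
 [  59.2  148.7  245.9  -24.9]]
```

View pics/w8.png

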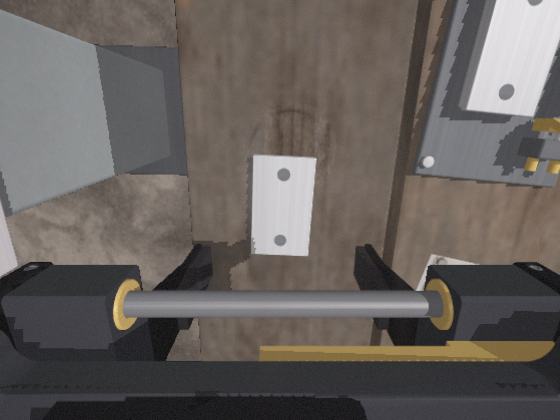

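Plate C is at (282,204). The pack in the fixture looks clean, with two plates stacked.

>>> move_arm(
  commands=[
    [[0,1,-48],[0,0,-0.026],87],
    [[0,1,-85],[0,0,-0.052],87],
    [[0,1,-104],[0,0,-0.052],87],
    [[0,1,-104],[0,0,-0.052],87],
  ],
)

```text
time_s: 13.5
position: [438.2, -74.9, 1.9]
ee_rot: [2.243, 2.188, 0.006]
wrist_force: [-0.0, 0.2, 0.2]
width: 86.8
finger_force: 0.0
```

>>> move_arm(
  commands=[
    [[0,0,0],[0,0,0],45],
    [[0,0,0],[0,0,0],45],
    [[0,0,0],[0,0,0],45],
    [[0,0,0],[0,0,0],45],
    [[0,0,0],[0,0,0],45],
  ],
  squeeze=30,
)

```text
time_s: 14.0
position: [438.5, -75.0, 3.7]
ee_rot: [2.244, 2.185, 0.014]
wrist_force: [0.3, 0.4, 0.3]
width: 55.5
finger_force: 30.1
```

>>> move_arm(
  commands=[
    [[0,0,0],[0,0,0],45],
    [[0,0,5],[0,0,0],45],
    [[0,0,25],[0,0,0],45],
    [[0,0,60],[0,0,0],45],
    [[0,0,85],[0,0,0],45],
  ],
)

```text
time_s: 14.5
position: [438.2, -75.7, 90.0]
ee_rot: [2.245, 2.184, 0.013]
wrist_force: [0.7, 0.8, -1.6]
width: 55.3
finger_force: 30.0
```

>>> move_arm(
  commands=[
    [[36,27,0],[0,0,-0.01],45],
    [[71,54,0],[0,0,-0.02],45],
    [[107,82,0],[0,0,-0.03],45],
    [[142,109,0],[0,0,-0.04],45],
    [[177,137,0],[0,0,-0.047],45],
  ],
)

```text
time_s: 15.0
position: [616.1, 63.1, 88.2]
ee_rot: [2.296, 2.132, 0.012]
wrist_force: [1.3, -0.4, -1.0]
width: 55.4
finger_force: 30.0
```

>>> move_arm(
  commands=[
    [[0,0,0],[0,0,0],45],
    [[0,0,0],[0,0,0],45],
  ],
)

```text
time_s: 15.2
position: [614.9, 62.2, 87.5]
ee_rot: [2.293, 2.134, 0.008]
wrist_force: [0.1, -1.0, -2.5]
width: 55.4
finger_force: 30.0
```

```bash
python3 - <<'E'
from h import *
o=r.get_obs(); print(o['position'],o['ee_rot'],o['wrist_force'],o['width'])
E
```

```text
[614.88043245  62.24198474  87.51591691] [2.29332991 2.13381227 0.00833674] [ 0.11471375 -0.99493567 -2.50015751] 55.37059312077528
```

>>> move_arm(
  commands=[
    [[0,-1,-30],[0,0,0],45],
    [[0,-1,-50],[0,0,0],45],
    [[0,-1,-57],[0,0,0],45],
    [[0,-1,-59],[0,0,0],45],
    [[0,-1,-59],[0,0,0],45],
  ],
)

```text
time_s: 15.7
position: [615.4, 60.2, 30.3]
ee_rot: [2.296, 2.13, 0.014]
wrist_force: [0.6, -0.8, -1.8]
width: 55.1
finger_force: 30.0
```

>>> move_arm(
  commands=[
    [[0,0,0],[0,0,0],80],
    [[0,0,0],[0,0,0],80],
    [[0,0,0],[0,0,0],80],
    [[0,0,0],[0,0,0],80],
    [[0,0,25],[0,0,0],80],
  ],
)

```text
time_s: 16.2
position: [612.7, 60.8, 51.9]
ee_rot: [2.297, 2.134, 0.005]
wrist_force: [-0.2, 0.5, 0.1]
width: 78.6
finger_force: 0.0
```

>>> move_arm(
  commands=[
    [[0,0,30],[0,0,0],0],
    [[0,0,70],[0,0,0],0],
    [[-2,-27,90],[0,0,0],0],
    [[-4,-54,90],[0,0,0],0],
    [[-6,-81,90],[0,0,0],0],
  ],
)

```text
time_s: 16.7
position: [609.9, -20.9, 145.9]
ee_rot: [2.294, 2.132, 0.016]
wrist_force: [0.8, 0.8, 0.0]
width: 47.7
finger_force: 0.0
```

>>> move_arm(
  commands=[
    [[0,0,0],[0,0,0],0],
    [[0,0,0],[0,0,0],0],
  ],
)

```text
time_s: 16.9
position: [609.3, -20.7, 144.7]
ee_rot: [2.297, 2.13, 0.014]
wrist_force: [-0.1, 0.7, -0.3]
width: 32.0
finger_force: 0.0
```

```bash
python3 - <<'E'
from h import *
c=snap('wrist','w9.png'); np.savez('pics/w9.npz',**c)
o=r.get_obs(); print(o['position'],o['ee_rot'],o['wrist_force'],o['width'])
pl(c,32); P=cloud(c)
t=snap('top','t9.png'); np.savez('pics/t9.npz',**t)
E
```

```text
[609.3617589  -19.34958633 144.43611063] [2.29565289 2.13231745 0.01390764] [0.67060108 0.34281589 0.1463792 ] 28.2719343221926
rect c=(617.2,-169.2) 36.8x39.2 ang 85.6 px [300. 326.]
rect c=(593.0,-132.5) 6.4x126.3 ang 85.2 px [274. 304.]
rect c=(691.5,64.1) 11.9x50.6 ang -4.5 px [367. 105.]
rect c=(616.0,60.4) 56.4x95.4 ang -4.3 px [282. 113.]
rect c=(643.5,119.5) 11.7x116.1 ang 85.8 px [310.  40.]
```

View pics/w9.png

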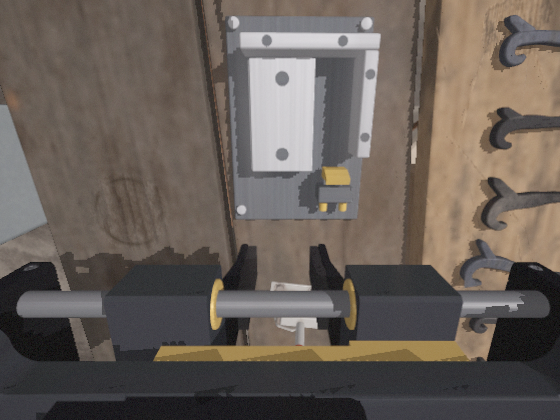

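The three-plate pack is at (282,113), seen clean and square, with the shoe at (335,176). Next, push it to +y with shut fingers.

>>> move_arm(
  commands=[
    [[0,0,-48],[0,0,0],0],
    [[0,0,-96],[0,0,0],0],
    [[0,0,-125],[0,0,0],0],
    [[0,0,-132],[0,0,0],0],
    [[0,0,-132],[0,0,0],0],
  ],
  squeeze=20,
)

```text
time_s: 17.5
position: [608.8, -19.1, 11.8]
ee_rot: [2.295, 2.134, 0.01]
wrist_force: [-0.0, 0.1, 0.7]
width: 0.5
finger_force: 0.0
```

>>> move_arm(
  commands=[
    [[0,5,0],[0,0,0],0],
    [[1,10,0],[0,0,0],0],
    [[1,15,0],[0,0,0],0],
    [[1,18,0],[0,0,0],0],
    [[1,20,0],[0,0,0],0],
  ],
)

```text
time_s: 18.0
position: [610.6, 0.6, 12.9]
ee_rot: [2.294, 2.132, 0.014]
wrist_force: [-0.7, -0.1, -0.1]
width: 0.2
finger_force: 0.0
```

>>> move_arm(
  commands=[
    [[0,1,0],[0,0,0],0],
    [[0,2,0],[0,0,0],0],
    [[0,3,0],[0,0,0],0],
  ],
)

```text
time_s: 18.3
position: [610.2, 2.2, 12.5]
ee_rot: [2.295, 2.131, 0.012]
wrist_force: [-1.0, -2.1, 0.3]
width: 0.5
finger_force: 0.7
```

>>> move_arm(
  commands=[
    [[0,1,0],[0,0,0],0],
    [[0,2,0],[0,0,0],0],
  ],
)

```text
time_s: 18.5
position: [610.2, 3.4, 12.5]
ee_rot: [2.296, 2.13, 0.011]
wrist_force: [0.1, -3.3, -0.1]
width: 0.3
finger_force: 1.4
```

>>> move_arm(
  commands=[
    [[0,1,0],[0,0,0],0],
    [[0,2,0],[0,0,0],0],
  ],
)

```text
time_s: 18.7
position: [610.2, 5.7, 12.5]
ee_rot: [2.295, 2.13, 0.012]
wrist_force: [-0.8, -4.7, -0.2]
width: 0.6
finger_force: 2.3
```

>>> move_arm(
  commands=[
    [[0,1,0],[0,0,0],0],
    [[0,2,0],[0,0,0],0],
  ],
)

```text
time_s: 18.9
position: [610.2, 6.3, 12.5]
ee_rot: [2.295, 2.129, 0.01]
wrist_force: [0.5, -8.4, 0.5]
width: 0.5
finger_force: 4.1
```

>>> move_arm(
  commands=[
    [[0,0,0],[0,0,0],0],
    [[0,0,0],[0,0,0],0],
  ],
)

```text
time_s: 19.1
position: [610.2, 6.3, 12.5]
ee_rot: [2.295, 2.129, 0.01]
wrist_force: [0.0, -6.7, 0.4]
width: 0.4
finger_force: 3.4
```

>>> move_arm(
  commands=[
    [[0,1,0],[0,0,0],0],
    [[0,3,0],[0,0,0],0],
    [[0,3,0],[0,0,0],0],
  ],
)

```text
time_s: 19.4
position: [610.2, 6.4, 12.5]
ee_rot: [2.295, 2.125, 0.007]
wrist_force: [-0.3, -11.5, -0.4]
width: 0.5
finger_force: 5.6
```

>>> move_arm(
  commands=[
    [[0,-15,0],[0,0,0],0],
    [[0,-18,35],[0,0,0],0],
    [[0,-18,70],[0,0,0],0],
    [[-33,15,70],[0,0,0],0],
    [[-65,48,70],[0,0,0],0],
  ],
)

```text
time_s: 19.9
position: [545.8, 60.7, 83.8]
ee_rot: [2.298, 2.129, 0.018]
wrist_force: [-0.1, 0.7, -1.2]
width: 0.1
finger_force: 0.0
```

>>> move_arm(
  commands=[
    [[0,12,-30],[0,0,0],0],
    [[0,12,-60],[0,0,0],0],
    [[0,12,-70],[0,0,0],0],
    [[0,12,-70],[0,0,0],0],
  ],
)

```text
time_s: 20.3
position: [544.0, 71.8, 11.3]
ee_rot: [2.297, 2.133, 0.009]
wrist_force: [-0.6, -0.4, -0.5]
width: 0.4
finger_force: 0.0
```

>>> move_arm(
  commands=[
    [[8,-1,0],[0,0,0],0],
    [[16,-1,0],[0,0,0],0],
    [[22,-2,0],[0,0,0],0],
    [[26,-2,0],[0,0,0],0],
    [[30,-2,0],[0,0,0],0],
  ],
)

```text
time_s: 20.8
position: [576.0, 69.6, 12.8]
ee_rot: [2.296, 2.131, 0.014]
wrist_force: [0.2, 0.4, -0.9]
width: 0.2
finger_force: 0.0
```

>>> move_arm(
  commands=[
    [[4,0,0],[0,0,0],0],
    [[8,-1,0],[0,0,0],0],
    [[12,-1,0],[0,0,0],0],
    [[16,-1,0],[0,0,0],0],
    [[20,-1,0],[0,0,0],0],
  ],
)

```text
time_s: 21.3
position: [591.5, 68.7, 11.7]
ee_rot: [2.3, 2.136, 0.003]
wrist_force: [-10.0, -0.4, 7.3]
width: 0.3
finger_force: 4.9
```

>>> move_arm(
  commands=[
    [[3,0,0],[0,0,0],0],
    [[6,0,0],[0,0,0],0],
    [[8,-1,0],[0,0,0],0],
    [[10,-1,0],[0,0,0],0],
  ],
)

```text
time_s: 21.7
position: [602.6, 67.8, 11.6]
ee_rot: [2.299, 2.135, 0.006]
wrist_force: [-5.7, 0.3, 3.2]
width: 0.6
finger_force: 3.1
```

```bash
python3 - <<'E'
from h import *
c=snap('wrist','w10.png'); np.savez('pics/w10.npz',**c)
o=r.get_obs(); print(o['position'],o['wrist_force'])
pl(c,32)
E
```

```text
[603.02459228  67.8878646   11.62958469] [-5.66694661  0.45117252  1.33639476]
rect c=(692.7,22.9) 11.6x23.4 ang -4.3 px [441. 335.]
rect c=(699.4,43.2) 3.3x59.9 ang 85.7 px [458. 304.]
rect c=(642.7,82.5) 49.4x55.3 ang 85.4 px [362. 238.]
rect c=(654.6,108.9) 60.8x134.9 ang 60.3 px [385. 203.]
```

>>> move_arm(
  commands=[
    [[3,0,0],[0,0,0],0],
    [[6,-1,0],[0,0,0],0],
    [[8,-1,0],[0,0,0],0],
  ],
)

```text
time_s: 22.05
position: [611.3, 67.0, 11.6]
ee_rot: [2.298, 2.134, 0.008]
wrist_force: [-5.0, -0.0, 0.8]
width: 0.2
finger_force: 2.4
```

>>> move_arm(
  commands=[
    [[2,0,0],[0,0,0],0],
    [[4,0,0],[0,0,0],0],
  ],
)

```text
time_s: 22.25
position: [616.5, 66.8, 11.7]
ee_rot: [2.296, 2.133, 0.01]
wrist_force: [-5.6, 0.5, -1.6]
width: 0.2
finger_force: 2.7
```

>>> move_arm(
  commands=[
    [[1,0,0],[0,0,0],0],
    [[2,0,0],[0,0,0],0],
  ],
)

```text
time_s: 22.45
position: [617.1, 66.8, 11.7]
ee_rot: [2.298, 2.134, 0.007]
wrist_force: [-9.5, 0.2, 2.7]
width: 0.3
finger_force: 5.0
```

>>> move_arm(
  commands=[
    [[1,0,0],[0,0,0],0],
    [[2,0,0],[0,0,0],0],
  ],
)

```text
time_s: 22.65
position: [617.1, 66.8, 11.7]
ee_rot: [2.3, 2.136, 0.003]
wrist_force: [-14.1, 0.7, 8.0]
width: 0.6
finger_force: 7.4
```

>>> move_arm(
  commands=[
    [[-12,1,0],[0,0,0],0],
    [[-15,1,40],[0,0,0],0],
    [[-10,1,75],[0,0,0],0],
    [[0,-41,75],[0,0,0],0],
    [[14,-82,75],[0,0,0],0],
  ],
)

```text
time_s: 23.15
position: [638.7, -14.2, 90.2]
ee_rot: [2.287, 2.134, 0.023]
wrist_force: [0.1, -0.1, -0.8]
width: 0.8
finger_force: 0.0
```

>>> move_arm(
  commands=[
    [[0,0,0],[0,0,0],0],
    [[0,0,0],[0,0,0],0],
  ],
)

```text
time_s: 23.35
position: [636.9, -17.3, 88.4]
ee_rot: [2.297, 2.126, 0.016]
wrist_force: [-0.7, 1.1, -0.3]
width: 0.3
finger_force: 0.0
```

```bash
python3 - <<'E'
from h import *
c=snap('wrist','w11.png'); np.savez('pics/w11.npz',**c)
o=r.get_obs(); print(o['position'],o['ee_rot'],o['wrist_force'])
pl(c,32)
g=cv2.cvtColor(c['color'],cv2.COLOR_RGB2BGR)
cv2.imwrite('pics/w11c.png',cv2.resize(g[80:290,150:420],None,fx=2.8,fy=2.8,interpolation=cv2.INTER_CUBIC))
E
```

```text
[636.45731945 -15.09080351  87.92718795] [2.29510314 2.12996873 0.01608276] [ 0.69097294 -0.30035392 -0.31741107]
rect c=(789.5,-103.3) 5.1x103.0 ang 85.1 px [463. 305.]
rect c=(654.0,61.4) 55.8x94.5 ang -4.4 px [295. 111.]
rect c=(690.9,64.3) 11.8x89.1 ang -4.4 px [349. 108.]
rect c=(642.4,119.8) 11.8x117.1 ang 85.5 px [273.  28.]
```

View pics/w11c.png

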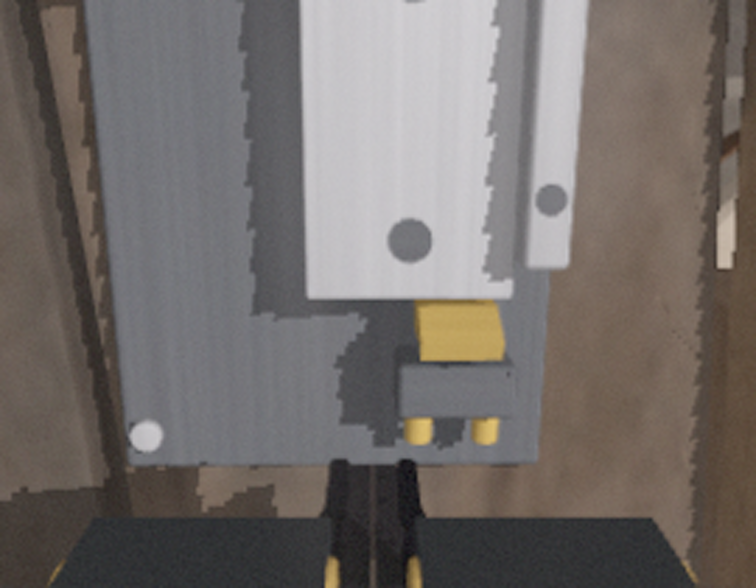

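The pack is square in the corner, with its lower edge at crop row 298. The brass shoe is right below it at crop (460,330). Last taps: side edge, then front edge again.

>>> move_arm(
  commands=[
    [[-3,0,-35],[0,0,0],0],
    [[-3,0,-65],[0,0,0],0],
    [[-3,0,-75],[0,0,0],0],
    [[-3,5,-75],[0,0,0],0],
    [[-3,10,-75],[0,0,0],0],
  ],
)

```text
time_s: 23.9
position: [633.4, -4.1, 13.6]
ee_rot: [2.294, 2.132, 0.015]
wrist_force: [0.7, 0.1, 0.8]
width: 0.6
finger_force: 0.0
```

>>> move_arm(
  commands=[
    [[0,3,0],[0,0,0],0],
    [[0,6,0],[0,0,0],0],
    [[0,8,0],[0,0,0],0],
    [[0,9,0],[0,0,0],0],
  ],
)

```text
time_s: 24.3
position: [632.6, 4.2, 13.0]
ee_rot: [2.295, 2.132, 0.014]
wrist_force: [0.5, -0.3, -0.3]
width: 0.5
finger_force: 0.0
```

>>> move_arm(
  commands=[
    [[0,1,0],[0,0,0],0],
    [[0,2,0],[0,0,0],0],
  ],
)

```text
time_s: 24.5
position: [632.4, 4.5, 12.8]
ee_rot: [2.295, 2.13, 0.012]
wrist_force: [-0.6, -2.3, 0.8]
width: 0.5
finger_force: 1.6
```

>>> move_arm(
  commands=[
    [[0,1,0],[0,0,0],0],
    [[0,2,0],[0,0,0],0],
  ],
)

```text
time_s: 24.7
position: [632.4, 4.6, 12.8]
ee_rot: [2.295, 2.127, 0.01]
wrist_force: [-0.1, -7.8, 1.1]
width: 0.7
finger_force: 3.6
```

>>> move_arm(
  commands=[
    [[0,2,0],[0,0,0],0],
    [[0,2,0],[0,0,0],0],
    [[0,-12,0],[0,0,0],0],
    [[0,-15,35],[0,0,0],0],
    [[0,-15,75],[0,0,0],0],
  ],
)

```text
time_s: 25.2
position: [630.4, -7.7, 86.4]
ee_rot: [2.299, 2.132, 0.008]
wrist_force: [0.4, 0.9, 0.4]
width: 0.5
finger_force: 0.0
```

>>> move_arm(
  commands=[
    [[-16,38,0],[0,0,0],0],
    [[-35,77,0],[0,0,0],0],
    [[-35,77,-40],[0,0,0],0],
    [[-35,77,-72],[0,0,0],0],
    [[-35,77,-75],[0,0,0],0],
  ],
)

```text
time_s: 25.7
position: [594.7, 71.2, 9.3]
ee_rot: [2.297, 2.136, 0.007]
wrist_force: [-0.2, -0.3, -0.2]
width: 0.7
finger_force: 0.0
```

>>> move_arm(
  commands=[
    [[8,0,0],[0,0,0],0],
    [[14,-1,0],[0,0,0],0],
    [[18,-1,0],[0,0,0],0],
    [[19,-1,0],[0,0,0],0],
  ],
)

```text
time_s: 26.1
position: [617.2, 68.2, 13.5]
ee_rot: [2.296, 2.13, 0.014]
wrist_force: [-1.4, 0.1, 1.7]
width: 0.1
finger_force: 0.8
```

>>> move_arm(
  commands=[
    [[1,0,0],[0,0,0],0],
    [[2,0,0],[0,0,0],0],
  ],
)

```text
time_s: 26.3
position: [617.3, 68.5, 12.6]
ee_rot: [2.297, 2.132, 0.011]
wrist_force: [-6.1, -0.2, 3.6]
width: 0.2
finger_force: 2.8
```

>>> move_arm(
  commands=[
    [[1,0,0],[0,0,0],0],
    [[2,0,0],[0,0,0],0],
  ],
)

```text
time_s: 26.5
position: [617.3, 68.7, 12.1]
ee_rot: [2.299, 2.135, 0.006]
wrist_force: [-10.2, -0.6, 7.7]
width: 0.2
finger_force: 5.1
```

Both edges are flush, held hard against the stops. Now I'll put the wrist camera over the gap.

>>> move_arm(
  commands=[
    [[-14,1,0],[0,0,0],0],
    [[-14,1,45],[0,0,0],0],
    [[-10,1,92],[0,0,0],0],
    [[0,-35,115],[0,0,0],0],
    [[14,-75,130],[0,0,0],0],
  ],
)

```text
time_s: 27.0
position: [636.4, -4.2, 145.7]
ee_rot: [2.288, 2.136, 0.022]
wrist_force: [0.7, -0.5, -1.0]
width: 0.3
finger_force: 0.0
```

>>> move_arm(
  commands=[
    [[16,-38,0],[0,0,0],0],
    [[32,-76,0],[0,0,0],0],
    [[32,-76,0],[0,0,0],0],
    [[32,-76,0],[0,0,0],0],
  ],
)

```text
time_s: 27.4
position: [666.6, -83.7, 142.4]
ee_rot: [2.298, 2.128, 0.013]
wrist_force: [0.6, 1.2, 0.3]
width: 0.2
finger_force: 0.0
```

```bash
python3 - <<'E'
from h import *
c=snap('wrist','w12.png'); np.savez('pics/w12.npz',**c)
o=r.get_obs(); print(o['position'],o['ee_rot'],o['wrist_force'],np.linalg.inv(c['view'])[:3,3])
pl(c,32); u,v=proj(c,[665.4,13.6,20])[0]; print(u,v)
g=cv2.cvtColor(c['color'],cv2.COLOR_RGB2BGR); u,v=int(u),int(v); print(u-65,v-50)
cv2.imwrite('pics/w12c.png',cv2.resize(g[max(v-50,0):v+50,u-65:u+65],None,fx=6,fy=6,interpolation=cv2.INTER_CUBIC))
E
```

```text
[666.47725374 -81.57961857 142.21642583] [2.29571386 2.13179754 0.01410918] [ 0.08315928  0.93460233 -0.83320472] [670.8854245    0.9563039  304.35902505]
rect c=(854.1,-212.0) 7.7x125.8 ang 85.2 px [462. 305.]
rect c=(620.9,-130.3) 30.7x54.4 ang 79.0 px [236. 253.]
rect c=(688.1,53.7) 11.9x61.8 ang -4.6 px [295.  44.]
rect c=(652.9,50.7) 55.8x72.9 ang -4.1 px [252.  49.]
271.55590558303487 99.20597911658854
206 49
```

View pics/w12c.png

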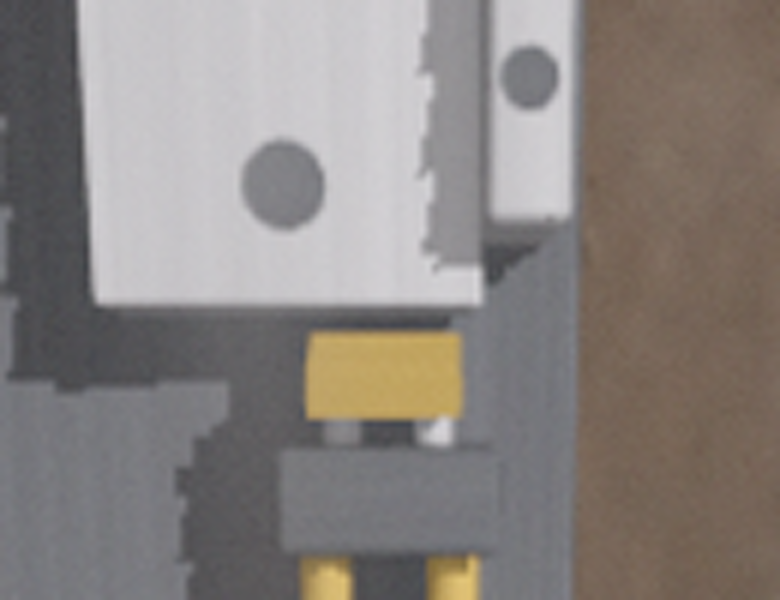

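The pack's edge is at crop row 306 and the brass nose edge at row 332, with an open gap between them.

```bash
python3 - <<'E'
from h import *
c=dict(np.load('pics/w12.npz'))
U=lambda L:(np.array(L,float)+.5)/6-.5+[206,49]
th=np.radians(-4.3); yx=np.array([-np.sin(th),np.cos(th)])
for n,p,z in(('pack',[385,306],32),('pack L',[100,304],32),('pack R',[480,304],32),('brass z26',[385,332],26),('brass top41',[385,418],41),('block back?',[385,447],32),('shoe L',[307,332],26),('shoe R',[462,332],26)):
    w=onz(c,U([p]),z)[0]; d=w[:2]-[655,62.5]; print(n,w.round(1),'nest',np.round([d@[np.cos(th),np.sin(th)],d@yx],1))
g=c['color'][:,:,:].astype(int); col=int(U([[385,0]])[0,0]); print([tuple(g[r,col]) for r in range(96,122)])
E
```

```text
pack [664.1  12.9  32. ] nest [ 12.7 -48.8]
pack L [623.3  16.2  32. ] nest [-28.1 -48.5]
pack R [677.7  12.1  32. ] nest [ 26.4 -48.5]
brass z26 [663.6   9.6  26. ] nest [ 12.5 -52.2]
brass top41 [662.9  -2.3  41. ] nest [ 12.8 -64.1]
block back? [662.3  -6.5  32. ] nest [ 12.5 -68.3]
shoe L [652.1  10.4  26. ] nest [  1.  -52.1]
shoe R [674.9   8.7  26. ] nest [ 23.9 -52.2]
[(np.int64(208), np.int64(206), np.int64(209)), (np.int64(209), np.int64(206), np.int64(210)), (np.int64(205), np.int64(203), np.int64(206)), (np.int64(178), np.int64(177), np.int64(180)), (np.int64(116), np.int64(115), np.int64(118)), (np.int64(97), np.int64(97), np.int64(99)), (np.int64(83), np.int64(82), np.int64(86)), (np.int64(78), np.int64(76), np.int64(79)), (np.int64(148), np.int64(127), np.int64(89)), (np.int64(194), np.int64(165), np.int64(98)), (np.int64(194), np.int64(165), np.int64(97)), (np.int64(191), np.int64(164), np.int64(95)), (np.int64(192), np.int64(163), np.int64(97)), (np.int64(195), np.int64(167), np.int64(101)), (np.int64(194), np.int64(165), np.int64(99)), (np.int64(192), np.int64(165), np.int64(98)), (np.int64(193), np.int64(165), np.int64(98)), (np.int64(192), np.int64(165), np.int64(99)), (np.int64(190), np.int64(162), np.int64(94)), (np.int64(193), np.int64(163), np.int64(97)), (np.int64(194), np.int64(164), np.int64(100)), (np.int64(193), np.int64(165), np.int64(98)), (np.int64(169), np.int64(142), np.int64(92)), (np.int64(83), np.int64(81), np.int64(84)), (np.int64(80), np.int64(79), np.int64(84)), (np.int64(82), np.int64(79), np.int64(83))]
```

The gap measures about 3.5 mm, so the 6 mm thin blade should drag, pushing the shoe about 2.5 mm. The 9 mm one would need about 5.5 mm, which is past the stop. Now to the rack.

>>> move_arm(
  commands=[
    [[0,0,40],[0,0,0.04],36],
    [[0,0,78],[0,0,0.09],36],
    [[-13,-44,78],[0,0,0.13],36],
    [[-26,-88,78],[0,0,0.178],36],
    [[-38,-130,78],[0,0,0.178],36],
  ],
)

```text
time_s: 27.95
position: [628.6, -210.8, 221.0]
ee_rot: [2.091, 2.333, 0.017]
wrist_force: [-0.1, -0.6, 0.5]
width: 31.6
finger_force: 0.0
```

>>> move_arm(
  commands=[
    [[-12,-43,0],[0,0,0],36],
    [[-25,-86,0],[0,0,0],36],
    [[-37,-120,0],[0,0,0],36],
    [[-37,-120,0],[0,0,0],36],
  ],
)

```text
time_s: 28.35
position: [587.9, -337.4, 220.9]
ee_rot: [2.105, 2.319, 0.01]
wrist_force: [0.0, -0.8, -0.2]
width: 36.0
finger_force: 0.0
```

```bash
python3 - <<'E'
from h import *
c=snap('wrist','w13.png'); np.savez('pics/w13.npz',**c)
o=r.get_obs(); print(o['position'],o['ee_rot'],o['width'],np.linalg.inv(c['view'])[:3,3])
def hand(c):
    P=cloud(c);x,y,z=np.moveaxis(P,2,0)
    k=(z>103)&(z<118)&(x>500)&(x<690)&(y<-220)&(y>-330)
    n,l,st,ce=cv2.connectedComponentsWithStats(k.astype(np.uint8),connectivity=4)
    for i in range(1,n):
        if st[i,4]>40: q=P[l==i]; print(ce[i].round(),st[i,4],[np.round(a,1) for a in cv2.minAreaRect(q[:,:2].astype(np.float32))],np.median(q[:,2]).round(1))
    return P
hand(c)
t=dict(np.load('pics/top0.npz')); hand(t); P=cloud(t); k=(P[...,0]>400)&(P[...,0]<540)&(P[...,1]<-280)&(P[...,1]>-450); print('box max z',np.nanmax(P[k][:,2]), np.nanpercentile(P[k][:,2],[50,95]))
E
```

```text
[ 590.08675945 -333.78182444  220.68775407] [2.1008858  2.32388142 0.01394978] 35.48346661096942 [ 577.75701881 -252.80538265  382.66238735]
[240. 134.] 633 [array([ 543.8, -275.3]), array([16.2, 30.7]), np.float64(5.7)] 109.7
[292. 134.] 628 [array([ 591.5, -270.6]), array([15.7, 30.6]), np.float64(5.8)] 109.7
[345. 134.] 648 [array([ 639.2, -266.1]), array([16.1, 30.9]), np.float64(5.7)] 109.6
[410. 187.] 74 [array([ 639.2, -265.6]), array([16.1, 32.9]), np.float64(3.4)] 108.5
[412. 205.] 75 [array([ 591.2, -270.5]), array([14.2, 33.9]), np.float64(2.0)] 109.4
[414. 224.] 73 [array([ 543.1, -275.7]), array([13.6, 33.9]), np.float64(0.8)] 109.4
box max z 113.4966056513465 [78.18662354 83.14678809]
```

View pics/w13.png

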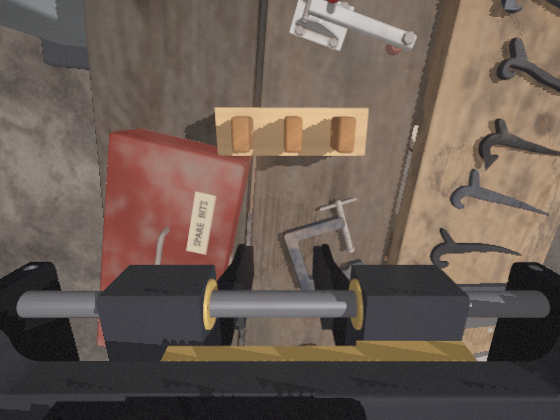

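The rack is at (291,131), with handles at (240,134), (292,134) and (345,134). I can't tell yet which end is the thin blade, so I'll lift the −x end one and measure the slot it leaves.

>>> move_arm(
  commands=[
    [[-23,29,-20],[0,0,0],36],
    [[-46,58,-40],[0,0,0],36],
    [[-46,58,-60],[0,0,0],36],
    [[-46,58,-60],[0,0,0],36],
    [[-46,58,-60],[0,0,0],36],
  ],
)

```text
time_s: 28.9
position: [546.8, -272.3, 161.1]
ee_rot: [2.093, 2.331, 0.016]
wrist_force: [0.4, -0.8, 0.3]
width: 36.2
finger_force: 0.0
```

```bash
python3 - <<'E'
from h import *
o=r.get_obs(); print(o['position'],o['ee_rot'],o['width'],o['joint_positions'])
E
```

```text
[ 546.79376852 -272.25514185  161.05543497] [2.09307777 2.33088689 0.01551717] 36.192755365876124 [-0.26363427  0.3447748   0.84462744  1.67068724 -0.27929954  1.23836562
  0.74873715]
```

>>> move_arm(
  commands=[
    [[-3,-3,-30],[0,0,0],36],
    [[-3,-3,-60],[0,0,0],36],
    [[-3,-3,-84],[0,0,0],36],
    [[-3,-3,-86],[0,0,0],36],
    [[-3,-3,-86],[0,0,0],36],
  ],
)

```text
time_s: 29.4
position: [543.3, -277.7, 75.5]
ee_rot: [2.096, 2.327, 0.014]
wrist_force: [-0.2, -0.7, 0.1]
width: 36.0
finger_force: 0.0
```

>>> move_arm(
  commands=[
    [[0,0,0],[0,0,0],8],
    [[0,0,0],[0,0,0],8],
    [[0,0,0],[0,0,0],8],
    [[0,0,0],[0,0,0],8],
    [[0,0,0],[0,0,0],8],
  ],
  squeeze=30,
)

```text
time_s: 29.9
position: [543.1, -277.5, 75.5]
ee_rot: [2.096, 2.327, 0.016]
wrist_force: [0.6, 0.2, 4.2]
width: 15.9
finger_force: 29.9
```

>>> move_arm(
  commands=[
    [[0,0,15],[0,0,0],8],
    [[0,0,40],[0,0,0],8],
    [[0,0,80],[0,0,0],8],
    [[0,0,115],[0,0,0],8],
    [[0,0,145],[0,0,0],8],
  ],
)

```text
time_s: 30.4
position: [541.6, -277.6, 222.0]
ee_rot: [2.098, 2.327, 0.014]
wrist_force: [0.3, -0.1, -1.0]
width: 15.5
finger_force: 29.9
```

>>> move_arm(
  commands=[
    [[12,-20,0],[0,0,0],8],
    [[24,-40,0],[0,0,0],8],
    [[36,-60,0],[0,0,0],8],
    [[36,-60,0],[0,0,0],8],
  ],
)

```text
time_s: 30.8
position: [577.6, -340.0, 219.5]
ee_rot: [2.101, 2.324, 0.009]
wrist_force: [-0.2, 0.1, -1.5]
width: 15.7
finger_force: 29.9
```

```bash
python3 - <<'E'
from h import *
c=snap('wrist','w14.png'); np.savez('pics/w14.npz',**c)
o=r.get_obs(); print(o['position'],o['ee_rot'],o['width'],o['finger_force'],o['wrist_force'])
P=cloud(c); g=c['color'].astype(int).sum(2)
u,v=proj(c,[543.8,-275.3,66])[0]; print(u,v)
for dv in(-4,0,4):
    row=int(v)+dv; print([int(a) for a in g[row,int(u)-14:int(u)+15]],[int(x) if x==x else 0 for x in P[row,int(u)-14:int(u)+15,2]])
print(P[int(v),int(u)+1,0]-P[int(v),int(u),0])
E
```

```text
[ 577.24382317 -338.63205115  219.4470798 ] [2.10075744 2.32615292 0.01065321] 15.817892624523711 29.936416298733093 [-0.30657159  0.50481436  0.21427865]
255.10729934261866 130.4600605573002
[523, 520, 518, 517, 516, 519, 531, 486, 449, 365, 332, 337, 331, 273, 247, 228, 228, 221, 221, 196, 335, 367, 416, 518, 535, 538, 541, 507, 415] [66, 66, 66, 64, 65, 66, 65, 64, 51, 40, 28, 16, 3, 0, 0, 0, -1, -3, -4, -23, -324, -325, 64, 65, 65, 67, 66, 66, 65]
[520, 522, 522, 518, 520, 517, 534, 497, 461, 371, 322, 331, 329, 279, 245, 239, 244, 239, 216, 214, 338, 376, 356, 365, 362, 368, 365, 369, 359] [66, 65, 66, 65, 64, 66, 66, 63, 54, 42, 31, 17, 5, 0, 0, 0, -1, -4, -7, -30, -325, -325, 65, 66, 66, 66, 66, 65, 66]
[517, 518, 517, 516, 514, 509, 525, 501, 458, 366, 331, 335, 322, 271, 253, 254, 248, 224, 208, 269, 354, 371, 348, 354, 366, 365, 367, 371, 365] [66, 65, 67, 66, 65, 66, 66, 63, 55, 42, 31, 18, 5, 0, 0, 0, -1, -3, -15, -37, -324, -325, 65, 65, 66, 65, 65, 65, 65]
1.2867820255154356
```

The vacated slot measures about 14.5 mm wide, so this is the thick blade's slot. I'll put this blade back; the thin one is at the +x end.

>>> move_arm(
  commands=[
    [[-12,20,0],[0,0,0],8],
    [[-24,40,0],[0,0,0],8],
    [[-36,60,0],[0,0,0],8],
    [[-36,60,-40],[0,0,0],8],
    [[-36,60,-70],[0,0,0],8],
  ],
)

```text
time_s: 31.35
position: [541.9, -274.9, 149.2]
ee_rot: [2.095, 2.331, 0.018]
wrist_force: [0.4, 0.3, -1.3]
width: 15.9
finger_force: 29.9
```

>>> move_arm(
  commands=[
    [[0,0,0],[0,0,0],8],
    [[0,0,0],[0,0,0],8],
    [[0,0,0],[0,0,0],8],
  ],
)

```text
time_s: 31.65
position: [543.1, -277.9, 151.5]
ee_rot: [2.096, 2.326, 0.016]
wrist_force: [0.1, -0.3, -0.3]
width: 15.8
finger_force: 29.9
```

>>> move_arm(
  commands=[
    [[0,0,-12],[0,0,0],8],
    [[0,0,-22],[0,0,0],8],
    [[0,0,-30],[0,0,0],8],
    [[0,0,-38],[0,0,0],8],
  ],
)

```text
time_s: 32.05
position: [542.2, -277.1, 110.5]
ee_rot: [2.098, 2.328, 0.014]
wrist_force: [-0.1, 0.7, -0.0]
width: 15.2
finger_force: 29.9
```

>>> move_arm(
  commands=[
    [[0,0,-12],[0,0,0],8],
    [[0,0,-24],[0,0,0],8],
    [[0,0,-34],[0,0,0],8],
    [[0,0,-37],[0,0,0],8],
    [[0,0,-37],[0,0,0],8],
  ],
)

```text
time_s: 32.55
position: [542.9, -277.0, 75.3]
ee_rot: [2.097, 2.328, 0.016]
wrist_force: [-0.9, 3.1, 6.3]
width: 15.8
finger_force: 30.0
```

>>> move_arm(
  commands=[
    [[0,0,0],[0,0,0],36],
    [[0,0,0],[0,0,0],36],
    [[0,0,0],[0,0,0],36],
    [[0,0,20],[0,0,0],36],
    [[0,0,60],[0,0,0],36],
  ],
)

```text
time_s: 33.05
position: [539.9, -275.8, 131.7]
ee_rot: [2.102, 2.333, 0.009]
wrist_force: [1.0, -0.1, 0.2]
width: 35.1
finger_force: 0.0
```

>>> move_arm(
  commands=[
    [[0,0,20],[0,0,0],36],
    [[48,5,20],[0,0,0],36],
    [[95,11,20],[0,0,0],36],
    [[95,11,10],[0,0,0],36],
    [[95,11,0],[0,0,0],36],
  ],
)

```text
time_s: 33.55
position: [637.6, -265.7, 132.8]
ee_rot: [2.096, 2.331, 0.011]
wrist_force: [-0.7, -0.7, -0.8]
width: 36.0
finger_force: 0.0
```

```bash
python3 - <<'E'
from h import *
o=r.get_obs(); print(o['position'],o['ee_rot'],o['width'],o['joint_positions'])
E
```

```text
[ 637.62346107 -265.70040772  132.76901345] [2.09582735 2.33055087 0.01097559] 35.991416053559156 [-0.20135071  0.55278471  0.79246151  1.483053   -0.40828453  1.26590794
  0.74233232]
```

>>> move_arm(
  commands=[
    [[1,0,-30],[0,0,0],36],
    [[1,0,-52],[0,0,0],36],
    [[1,0,-57],[0,0,0],36],
    [[1,0,-57],[0,0,0],36],
  ],
)

```text
time_s: 33.95
position: [636.5, -266.6, 76.6]
ee_rot: [2.101, 2.328, 0.012]
wrist_force: [0.0, -0.3, -0.2]
width: 36.0
finger_force: 0.0
```

>>> move_arm(
  commands=[
    [[0,0,0],[0,0,0],8],
    [[0,0,0],[0,0,0],8],
    [[0,0,0],[0,0,0],8],
    [[0,0,0],[0,0,0],8],
    [[0,0,0],[0,0,0],8],
  ],
  squeeze=40,
)

```text
time_s: 34.45
position: [638.9, -266.5, 78.6]
ee_rot: [2.096, 2.327, 0.015]
wrist_force: [-0.1, -0.2, 4.4]
width: 16.1
finger_force: 40.0
```

>>> move_arm(
  commands=[
    [[0,0,15],[0,0,0],8],
    [[0,0,50],[0,0,0],8],
    [[0,0,95],[0,0,0],8],
    [[0,0,140],[0,0,0],8],
    [[0,0,180],[0,0,0],8],
  ],
)

```text
time_s: 34.95
position: [637.8, -266.5, 260.6]
ee_rot: [2.097, 2.327, 0.014]
wrist_force: [0.5, -0.2, -1.3]
width: 15.7
finger_force: 39.9
```

>>> move_arm(
  commands=[
    [[2,23,0],[0,0,-0.14],8],
    [[4,46,0],[0,0,-0.28],8],
    [[6,69,0],[0,0,-0.42],8],
    [[8,92,0],[0,0,-0.56],8],
    [[10,115,0],[0,0,-0.7],8],
  ],
)

```text
time_s: 35.45
position: [647.8, -150.4, 258.1]
ee_rot: [2.771, 1.458, 0.008]
wrist_force: [0.4, -0.9, -1.5]
width: 16.1
finger_force: 39.9
```

>>> move_arm(
  commands=[
    [[2,23,0],[0,0,-0.14],8],
    [[4,46,0],[0,0,-0.28],8],
    [[6,69,0],[0,0,-0.42],8],
    [[8,92,0],[0,0,-0.56],8],
    [[10,115,0],[0,0,-0.7],8],
  ],
)

```text
time_s: 35.95
position: [657.9, -35.3, 258.1]
ee_rot: [3.102, 0.42, 0.002]
wrist_force: [-0.3, 0.2, -0.8]
width: 15.7
finger_force: 39.9
```

>>> move_arm(
  commands=[
    [[2,20,0],[0,0,-0.12],8],
    [[4,40,0],[0,0,-0.24],8],
    [[5,47,0],[0,0,-0.35],8],
    [[5,47,0],[0,0,-0.35],8],
    [[5,47,0],[0,0,-0.35],8],
  ],
)

```text
time_s: 36.45
position: [662.9, 10.2, 257.8]
ee_rot: [3.127, -0.114, -0.001]
wrist_force: [0.3, -0.3, -1.2]
width: 15.6
finger_force: 39.9
```

```bash
python3 - <<'E'
from h import *
from scipy.spatial.transform import Rotation as R
o=r.get_obs(); print(o['position'],o['ee_rot'],o['width'],o['finger_force']);print(R.from_rotvec(o['ee_rot']).as_matrix().round(3))
E
```

```text
[662.94384854  10.18786558 257.78627665] [ 3.12660457e+00 -1.14145782e-01 -1.38248218e-03] 15.644056134249448 39.949982995167375
[[ 0.997 -0.073 -0.001]
 [-0.073 -0.997 -0.013]
 [-0.     0.013 -1.   ]]
```

```bash
python3 - <<'E'
from h import *
from scipy.spatial.transform import Rotation as R
o=r.get_obs(); Rn=R.from_rotvec(o['ee_rot']); Rp=R.from_rotvec([2.096,2.327,.015])
a=Rn.apply(Rp.inv().apply([0,0,1])); print('blade axis',a.round(4)); print('turn needed',np.cross(a,[0,0,1]).round(4))
yb=Rn.apply(Rp.inv().apply([-np.cos(np.radians(5.5)),-np.sin(np.radians(5.5)),0])); print('blade y heading',np.degrees(np.arctan2(yb[1],yb[0])))
E
```

```text
blade axis [-5.e-04 -7.e-04  1.e+00]
turn needed [-0.0007  0.0005  0.    ]
blade y heading 85.33917850076645
```

>>> move_arm(
  commands=[
    [[1,0,-45],[0,0,0],8],
    [[2,-1,-90],[0,0,0],8],
    [[2,-1,-132],[0,0,0],8],
    [[2,-1,-132],[0,0,0],8],
    [[2,-1,-132],[0,0,0],8],
  ],
)

```text
time_s: 36.95
position: [665.2, 8.6, 126.4]
ee_rot: [3.127, -0.118, -0.001]
wrist_force: [0.5, -0.7, 0.3]
width: 15.3
finger_force: 39.9
```

```bash
python3 - <<'E'
from h import *
o=r.get_obs(); print(o['position'],o['ee_rot'])
c=snap('wrist'); np.savez('pics/w15.npz',**c); s=snap('scene'); np.savez('pics/s15.npz',**s)
p=o['position']
print('wrist nose px',proj(c,[p[0],p[1],p[2]-72]),'gap',proj(c,[664.5,13,32]))
u,v=proj(s,[p[0],p[1],40])[0]; print('scene',u,v)
g=cv2.cvtColor(c['color'],cv2.COLOR_RGB2BGR); h=cv2.cvtColor(s['color'],cv2.COLOR_RGB2BGR); u,v=int(u),int(v)
a=cv2.resize(g[170:310,190:370],(540,420),interpolation=cv2.INTER_CUBIC)
b=cv2.resize(h[v-50:v+40,u-28:u+28],(260,420),interpolation=cv2.INTER_CUBIC)
cv2.imwrite('pics/v15.png',np.hstack([a,b])); print(u-28,v-50)
E
```

```text
[665.23249473   8.64871764 126.40500766] [ 3.12658700e+00 -1.18070458e-01 -1.09297456e-03]
wrist nose px [[281.18463665 219.80290895]] gap [[276.30030961 212.53496075]]
scene 328.99622304263676 214.56325397956246
300 164
```

View pics/v15.png

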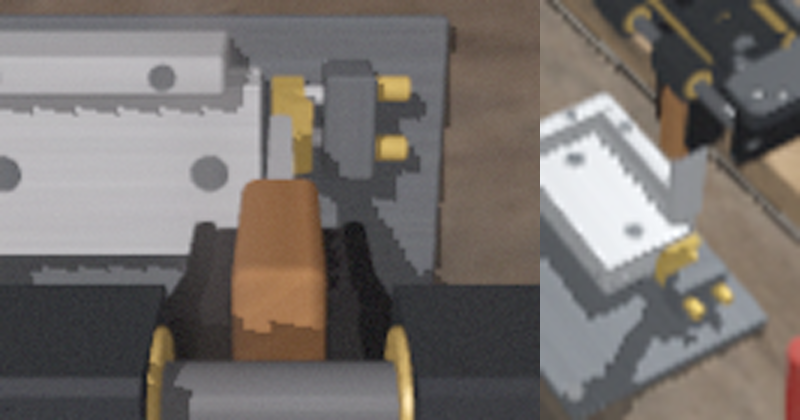

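Left: the blade tip is at (268–293, 115–178), the pack edge at column 262, and the brass shoe between rows 76 and 172. The blade is hovering just outside the pack edge.

```bash
python3 - <<'E'
from h import *
c=dict(np.load('pics/w15.npz'))
U=lambda L:(np.array(L,float)+.5)/3-.5+[190,170]
th=np.radians(-4.3); X=np.array([np.cos(th),np.sin(th)]);Y=np.array([-np.sin(th),np.cos(th)])
P=cloud(c)
def s(n,p,z):
    w=onz(c,U([p]),z)[0]; d=w[:2]-[655,62.5]; q=P[tuple(np.round(U([p])[0]).astype(int)[::-1])]; print(n,w.round(1),'nest',np.round([d@X,d@Y],1),'depthpt',q.round(1))
s('pack',[262,140],32); s('pack corner',[262,68],32)
for z in(54,64):
    s('blade L',[268,125],z); s('blade R',[292,125],z); s('blade +x',[280,115],z)
s('brass L +x',[271,76],26); s('brass R +x',[304,76],41); s('brass -x',[305,172],41); s('fence end',[226,60],44)
r0=int(U([[0,140]])[0,1]); print([(u,tuple(int(a) for a in c['color'][r0,u]),P[r0,u].round(0).tolist()) for u in range(274,296)])
E
```

```text
pack [660.8  12.7  32. ] nest [  9.5 -49.3] depthpt [652.5  13.5   7.2]
pack corner [683.4  10.8  32. ] nest [ 32.2 -49.4] depthpt [677.7  11.4   8.6]
blade L [672.7   9.9  54. ] nest [ 21.6 -51.1] depthpt [657.6  11.    7. ]
blade R [672.2   3.2  54. ] nest [ 21.6 -57.8] depthpt [667.6   3.2  39.3]
blade +x [675.4   6.4  54. ] nest [ 24.5 -54.5] depthpt [668.3   6.6  31.9]
blade L [676.    9.7  64. ] nest [ 24.9 -51.1] depthpt [657.6  11.    7. ]
blade R [675.5   3.3  64. ] nest [ 24.9 -57.5] depthpt [667.6   3.2  39.3]
blade +x [678.6   6.3  64. ] nest [ 27.7 -54.3] depthpt [668.3   6.6  31.9]
brass L +x [679.1   8.5  26. ] nest [ 28.1 -52.1] depthpt [674.4   8.7   8.4]
brass R +x [682.5  -1.3  41. ] nest [ 32.2 -61.6] depthpt [673.5  -2.    8.2]
brass -x [6.528e+02 4.000e-01 4.100e+01] nest [  2.5 -62.1] depthpt [6.524e+02 6.000e-01 3.980e+01]
fence end [689.7  20.5  44. ] nest [ 37.7 -39.3] depthpt [686.4  21.3  32. ]
[(274, (186, 184, 187), [661.0, 15.0, 31.0]), (275, (189, 187, 191), [661.0, 15.0, 30.0]), (276, (155, 154, 157), [661.0, 14.0, 31.0]), (277, (99, 98, 101), [653.0, 13.0, 7.0]), (278, (72, 72, 74), [653.0, 12.0, 8.0]), (279, (119, 118, 120), [676.0, 10.0, 74.0]), (280, (152, 151, 152), [676.0, 9.0, 74.0]), (281, (161, 158, 160), [675.0, 8.0, 74.0]), (282, (159, 157, 161), [675.0, 7.0, 74.0]), (283, (161, 157, 160), [675.0, 7.0, 74.0]), (284, (160, 158, 160), [676.0, 6.0, 75.0]), (285, (160, 157, 160), [676.0, 5.0, 75.0]), (286, (160, 158, 161), [675.0, 4.0, 74.0]), (287, (142, 132, 117), [663.0, 4.0, 40.0]), (288, (135, 114, 72), [663.0, 3.0, 40.0]), (289, (163, 137, 75), [663.0, 2.0, 40.0]), (290, (145, 119, 64), [663.0, 1.0, 39.0]), (291, (132, 107, 59), [663.0, -0.0, 40.0]), (292, (133, 108, 60), [662.0, -1.0, 39.0]), (293, (132, 113, 76), [662.0, -2.0, 37.0]), (294, (130, 122, 119), [656.0, -3.0, 22.0]), (295, (130, 127, 131), [656.0, -4.0, 21.0])]
```

>>> move_arm(
  commands=[
    [[-1,1,0],[0,0,0],8],
    [[-1,1,-8],[0,0,0],8],
    [[-1,1,-16],[0,0,0],8],
    [[-1,1,-20],[0,0,0],8],
    [[-1,1,-20],[0,0,0],8],
  ],
)

```text
time_s: 37.55
position: [663.6, 11.0, 104.3]
ee_rot: [3.127, -0.117, -0.004]
wrist_force: [-0.6, -0.2, -1.1]
width: 15.7
finger_force: 39.9
```

>>> move_arm(
  commands=[
    [[0,0,-3],[0,0,0],8],
    [[0,0,-6],[0,0,0],8],
    [[0,0,-6],[0,0,0],8],
  ],
)

```text
time_s: 37.85
position: [664.7, 11.2, 99.5]
ee_rot: [3.128, -0.117, 0.001]
wrist_force: [0.5, 1.1, -0.6]
width: 15.8
finger_force: 40.0
```

>>> move_arm(
  commands=[
    [[0,0,-2],[0,0,0],8],
    [[0,0,-4],[0,0,0],8],
    [[0,0,-4],[0,0,0],8],
  ],
)

```text
time_s: 38.15
position: [664.6, 11.1, 95.4]
ee_rot: [3.127, -0.117, 0.0]
wrist_force: [1.1, 2.2, 1.0]
width: 15.5
finger_force: 40.0
```

>>> move_arm(
  commands=[
    [[0,0,-3],[0,0,0],8],
    [[0,0,-6],[0,0,0],8],
    [[0,0,-6],[0,0,0],8],
  ],
)

```text
time_s: 38.45
position: [663.9, 11.0, 88.5]
ee_rot: [3.127, -0.118, -0.002]
wrist_force: [1.6, 0.2, -2.9]
width: 16.0
finger_force: 40.0
```

>>> move_arm(
  commands=[
    [[0,0,-2],[0,0,0],8],
    [[0,0,-4],[0,0,0],8],
    [[0,0,-4],[0,0,0],8],
  ],
)

```text
time_s: 38.75
position: [664.0, 11.0, 85.0]
ee_rot: [3.127, -0.118, -0.002]
wrist_force: [1.1, 1.2, -1.5]
width: 15.5
finger_force: 40.0
```

>>> move_arm(
  commands=[
    [[0,0,-2],[0,0,0],8],
    [[0,0,-4],[0,0,0],8],
    [[0,0,-4],[0,0,0],8],
  ],
)

```text
time_s: 39.05
position: [664.2, 10.9, 81.1]
ee_rot: [3.127, -0.118, -0.001]
wrist_force: [0.7, 1.7, -1.0]
width: 15.6
finger_force: 40.0
```

>>> move_arm(
  commands=[
    [[0,0,-1],[0,0,0],8],
    [[0,0,-1],[0,0,0],8],
  ],
)

```text
time_s: 39.25
position: [664.3, 10.8, 80.4]
ee_rot: [3.127, -0.118, -0.001]
wrist_force: [1.1, 1.3, -0.9]
width: 15.6
finger_force: 40.0
```

>>> move_arm(
  commands=[
    [[0,0,-1],[0,0,0],8],
    [[0,0,-1],[0,0,0],8],
  ],
)

```text
time_s: 39.45
position: [664.5, 10.8, 80.3]
ee_rot: [3.128, -0.118, -0.0]
wrist_force: [-0.8, 2.4, 5.1]
width: 15.6
finger_force: 40.0
```

>>> move_arm(
  commands=[
    [[0,0,-1],[0,0,0],8],
    [[0,0,-1],[0,0,0],8],
  ],
)

```text
time_s: 39.65
position: [664.6, 10.7, 80.2]
ee_rot: [3.128, -0.118, 0.0]
wrist_force: [-1.6, 2.5, 9.3]
width: 15.7
finger_force: 40.0
```

```bash
python3 - <<'E'
from h import *
o=r.get_obs(); print(o['position'],o['wrist_force'],o['ee_rot'])
c=snap('wrist','w16.png'); np.savez('pics/w16.npz',**c)
P=cloud(c); b=(c['color'][...,0].astype(int)-c['color'][...,2]>40)&(P[...,2]>20)&(P[...,2]<44)&(abs(P[...,0]-664)<25)&(abs(P[...,1]-3)<15)
q=P[b]; print(b.sum(), np.nanpercentile(q,[2,50,98],axis=0).round(1))
c=dict(np.load('pics/w15.npz')); P=cloud(c); b=(c['color'][...,0].astype(int)-c['color'][...,2]>40)&(P[...,2]>20)&(P[...,2]<44)&(abs(P[...,0]-664)<25)&(abs(P[...,1]-3)<15)
q=P[b]; print(b.sum(), np.nanpercentile(q,[2,50,98],axis=0).round(1))
E
```

```text
[664.62913027  10.73927897  80.23673507] [-1.55914881  2.52503069  9.26473819] [ 3.12799050e+00 -1.17573703e-01  2.22243644e-04]
367 [[654.4  -5.8  21.7]
 [669.1  -0.9  37.9]
 [674.1   5.6  41. ]]
231 [[652.8  -2.3  21.8]
 [668.9   1.5  38.6]
 [674.2   8.   41. ]]
```

>>> move_arm(
  commands=[
    [[0,0,1],[0,0,0],8],
    [[0,0.5,1],[0,0,0],8],
    [[0,0.5,1],[0,0,0],8],
  ],
)

```text
time_s: 40.0
position: [664.4, 10.9, 80.3]
ee_rot: [3.127, -0.118, -0.0]
wrist_force: [-1.8, 1.9, 5.8]
width: 16.0
finger_force: 40.0
```

>>> move_arm(
  commands=[
    [[0,0.5,0],[0,0,0],8],
    [[0,0.5,0],[0,0,0],8],
  ],
)

```text
time_s: 40.2
position: [664.5, 10.9, 80.3]
ee_rot: [3.126, -0.118, 0.0]
wrist_force: [-1.1, 1.1, 5.8]
width: 15.6
finger_force: 40.0
```

>>> move_arm(
  commands=[
    [[0,0.5,0],[0,0,0],8],
    [[0,0.5,0],[0,0,0],8],
  ],
)

```text
time_s: 40.4
position: [664.4, 11.0, 80.3]
ee_rot: [3.126, -0.119, 0.0]
wrist_force: [-1.7, 1.8, 6.9]
width: 15.8
finger_force: 40.0
```

>>> move_arm(
  commands=[
    [[0,0,0],[0,0,0],8],
    [[0,0,0],[0,0,0],8],
  ],
  squeeze=5,
)

```text
time_s: 40.6
position: [664.6, 10.8, 80.3]
ee_rot: [3.125, -0.119, 0.001]
wrist_force: [-0.6, 0.5, 5.5]
width: 16.0
finger_force: 5.0
```

>>> move_arm(
  commands=[
    [[0,0,0],[0,0,0],18],
    [[0,0,0],[0,0,0],22],
    [[0,0,0],[0,0,0],30],
    [[0,0,0],[0,0,0],36],
    [[0,0,0],[0,0,0],40],
  ],
)

```text
time_s: 41.1
position: [664.1, 12.2, 79.2]
ee_rot: [3.127, -0.118, -0.001]
wrist_force: [-0.3, 0.3, -1.5]
width: 36.0
finger_force: 0.0
```

>>> move_arm(
  commands=[
    [[0,0,15],[0,0,0],40],
    [[0,0,40],[0,0,0],40],
    [[0,0,80],[0,0,0],40],
    [[-45,0,90],[0,0,0],40],
    [[-90,0,90],[0,0,0],40],
  ],
)

```text
time_s: 41.6
position: [575.8, 10.4, 172.5]
ee_rot: [3.125, -0.12, 0.007]
wrist_force: [-0.6, 0.0, 2.2]
width: 39.7
finger_force: 0.0
```

```bash
python3 - <<'E'
from h import *
o=r.get_obs(); print(o['position'],o['wrist_force'],o['time_s'])
c=snap('wrist','w17.png'); np.savez('pics/w17.npz',**c)
t=snap('top','t17.png'); np.savez('pics/t17.npz',**t)
for c in(c,t):
    P=cloud(c); col=c['color'].astype(int)
    pl(c,32,None) if c is not t else 0
    for nm,z0,z1,lo,hi in(('handle gap',104,118,(630,700),(-40,60)),('handles rack',104,118,(500,690),(-330,-220))):
        k=(P[...,2]>z0)&(P[...,2]<z1)&(P[...,0]>lo[0])&(P[...,0]<lo[1])&(P[...,1]>hi[0])&(P[...,1]<hi[1])
        n,l,st,ce=cv2.connectedComponentsWithStats(k.astype(np.uint8),connectivity=4)
        for i in range(1,n):
            if st[i,4]>30: q=P[l==i]; print(nm,ce[i].round(),st[i,4],[np.round(a,1) for a in cv2.minAreaRect(q[:,:2].astype(np.float32))],np.median(q[:,2]).round(1))
    b=(col[...,0]-col[...,2]>40)&(P[...,2]>20)&(P[...,2]<44)&(abs(P[...,0]-664)<25)&(abs(P[...,1]-0)<15)
    print('brass',b.sum(),np.nanpercentile(P[b],[2,50,98],axis=0).round(1) if b.any() else '')
E
```

```text
[575.84669638  10.37434696 172.48251873] [-0.55123879  0.04156444  2.21412526] 41.6
rect c=(535.9,288.4) 63.7x72.5 ang -15.0 px [ 33. 254.]
rect c=(653.6,59.7) 54.0x91.7 ang -4.4 px [225. 126.]
rect c=(650.4,79.1) 91.3x106.7 ang -4.2 px [185. 108.]
rect c=(655.3,-148.9) 54.6x116.6 ang 85.4 px [441. 114.]
handle gap [272. 108.] 997 [array([664.9,  10.6]), array([15.4, 31.5]), np.float64(85.6)] 111.5
brass 158 [[652.4  -5.   37.4]
 [662.2  -1.8  39.5]
 [672.8   1.8  41.3]]
handles rack [412. 205.] 74 [array([ 591.2, -270.7]), array([14.3, 32.4]), np.float64(0.9)] 109.4
handles rack [414. 224.] 76 [array([ 542.1, -274.7]), array([15.8, 33.3]), np.float64(10.2)] 109.0
brass 0
```

```bash
python3 - <<'E'
from h import *
t=dict(np.load('pics/t17.npz')); a=dict(np.load('pics/top0.npz')); 
for c in(a,t):
    col=c['color'].astype(int); m=((col[...,1]-col[...,0]>20)&(col[...,1]-col[...,2]>0)); m[:, :205]=0;m[:,245:]=0;m[:155]=0;m[195:]=0
    v,u=np.where(m); print('oil',m.sum(),u.mean().round(2),v.mean().round(2))
w=dict(np.load('pics/w17.npz')); P=cloud(w); d=P[...,:2]-[655,62.5]; th=np.radians(-4.3)
nx=d@[np.cos(th),np.sin(th)]; ny=d@[-np.sin(th),np.cos(th)]; z=P[...,2]
top=(abs(z-32)<2)&(abs(nx)<40)&(abs(ny)<60); print('pack top',top.sum(),[np.nanpercentile(q[top],[.5,99.5]).round(1) for q in(nx,ny)])
mid=(z>12)&(z<28)&(nx>-85)&(nx<-31)&(abs(ny)<45); print('protruding front',mid.sum())
mid=(z>12)&(z<28)&(nx>-35)&(nx<-2)&(ny<-52)&(ny>-100); print('protruding -y',mid.sum())
E
```

```text
oil 329 221.91 175.17
oil 327 222.01 175.19
pack top 5452 [array([-29.3,  25.8]), array([-46.7,  47.6])]
protruding front 0
protruding -y 1
```

```bash
python3 -c "
from rig import r
print(r.sign_off())"
```

```text
the job is handed in; nothing more can be done
None
```

I stacked the three plates I found and tapped them flush against both fences. The gap then measured about 3.5 mm. The thin (6 mm) blade stands in it with its nose on the floor, pushing the shoe back about 2.4 mm. The middle and thick blades are in their own slots, the oil can has not moved, and the job is handed in at about 42 s; no verdict came back.

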